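Load the battery charging rail and switch it on

ROBOT

A 6-joint arm with a two-finger parallel gripper is mounted at the origin on the work surface. World frame = base frame: x ahead of the robot, y to its left, z up, the work surface at z = 0. Lengths are in mm, angles in rad, forces in N, time in s.
With the tool pointing down it reaches from about 350 to 975 mm from the base axis. Payload 7.1 kg.
Tool frame: the origin (TCP) lies midway between the tips of the shut fingers; the grasp point (between the pads) lies 19 mm behind it (ctrl.hold_point_z is the distance from the TCP to the grasp point, in mm); x points along the fingers, y is the direction in which the jaws open and shut, and the axes are right-handed (so a half turn about x gives the same grasp; the last joint's range is limited). The gripper opens to 88 mm and grips with 3 to 60 N. Pads are 20 mm wide; open, the fingers measure 115 mm over their backs; the gripper's body (75 mm by 178 mm) begins 61 mm behind the grasp point.
Start: joints at [-1.289, 0.423, 1.63, -0, 1.089, -0.019], TCP at [185.196, -596.915, 222.675] pointing down, gripper open.
Joint ranges: [-3, 3], [-0.9, 2.11], [0.09, 2.58], [-1.31, 4.45], [0.11, 2.69], [-2.54, 2.54]. Speed limits (rad/s): [2.39, 2.39, 3.01, 3.14, 3.14, 3.14].

INTERFACE

Orientations are given as a rotation vector (axis times angle).
In Python, from workcell import ctrl, get_image, calibration gives the robot as it stands.
- The arm moves only by the tool move_arm, never from a script. Its argument "rows" is a list of rows, each a list of 5 numbers: the shift along the world's x, y, z in mm, then the turn about the world's z in rad, then the closure, from -1 (fully open) to 1 (shut). In form: [[tx, ty, tz, roll, jaw], ...]. A call has 1 to 12 rows; each row is the pose to reach, as a shift and turn from the pose measured when the call began; what a row does not reach only later rows make up. A row lasts 1/8 s, in which the tool goes at most 62.5 mm and 10.7 degrees, less where a joint would pass 70% of its speed; a pose out of reach is approached as far as the arm can. A call with a gripper value outside its range is refused whole. The fingers move at their own pace and stop on an object; the grip force is fixed at half the most. Time passes only in rows, so rows that repeat a pose let the fingers close. It gives the time, the measured TCP pose, the force and the opening at its end, in the units of the state.
- ctrl.get_obs(): the state, without advancing time (a new reading comes with each control period).
- get_image(name): name is "scene" or "top" or "wrist"; returns the picture (420x560x3 uint8, blue, green, red); there is no depth.
- calibration(name): a dict with "fx", "fy", "cx", "cy" (pixels), "view" (4x4, takes a point from world to camera coordinates); the wrist camera has in their place "T_tool_cam" (4x4, takes a point from camera to tool coordinates, whose origin is the TCP and whose axes are the tool frame's). Camera axes: x right, y up, looking along -z (the intrinsics and any distortion apply to the point x, -y, -z); pixel columns grow to the right and rows downward; lengths in mm; the calibration is good to about 2 mm. A picture is of the moment at which its call begins: read the wrist's pose just before it. calibration takes no time and is no camera call.
- ctrl.close_job(): hands the job in, once; it reports no verdict.
The state is a dict: "t": time; "qpos": joint angles; "qvel": joint speeds; "joint_torque": joint torques, N m; "ee_pos": TCP position; "orientation": TCP orientation; "ft_force": force on the tool from outside, world axes, zero at the start; "moment": the same for the moment, N m; "width": finger opening in mm.
Only numpy, scipy, OpenCV 4.12 (cv2) and the standard library are available. Lean on these libraries where they do the work, as an engineer would, in place of code of your own. Each camera call takes 0.05 s, during which the arm holds its last target.

TASK

Put the battery packs on to charge: first flip the charger's toggle switch off, then, with it off, slide every pack on the shelf into the charging rail from its open end, pushed fully home against the closed end and one another, and press the white power module flush into the recess of the control box (packs and module in any order). When all are in, flip the switch back on. Do not shove aside or tip the tumbler and the balm tin that stand among them.

Things in the scene. Friction and masses are not known exactly. Their poses are not given: they have to be found in the camera images.
- rail: fixed charging rail, steel, flat on the shelf, 342 x 80 mm. Origin: on the shelf under its middle, z up; x runs from open to closed end. Base plate (top 6 mm up) from x -175 to +167 mm; channel from its mouth at x -70 to the end wall at +155 mm (wall top 48 mm up). Centre of a pack fully home: x 120 mm, the next touching it 50, the third -20 mm. Channel section: see rail_end; apron: see rail_mouth
- rail_mouth (a point): centre of the channel floor at its open mouth (rail x -70 mm). Before it lies a flat apron (rail x -175 to -70 mm, 6 mm up) on which a pack can be set down, at rail x about -135 mm; two low guides (20 mm up) flare out from the mouth, 52 mm apart there, about 72 mm apart at rail x -103 mm
- rail_end (a point): centre of the channel floor at the closed end (rail x +155 mm). All along, the channel is 52 mm wide inside, floor 6 mm up; two lips above it, from 20 to 25 mm up, leave a gap of 36 mm: a pack's foot goes under the lips, its neck between them, and it can enter only at the mouth
- ctrl: fixed white control box of the charger, 170 (x) x 100 (y) x 50 mm high, at the left. Origin: centre of its underside, z up. In its top: the module recess at x = -35 mm and the toggle switch at x = +45 mm, both at y = 0
- recess (a point): centre of the floor of the recess in the control box: 76 (its x) x 50 (its y) mm, 22 mm deep, floor 28 mm above the shelf; axes as the control box
- bat (a joint): toggle switch bat, rad: +0.45 leaning to the box's +y (left) = ON, -0.45 to its -y (right) = OFF; starts ON. Pivots on the box top (50 mm up, box x +45, y 0 mm) about the box's x axis; once past the centre it snaps over to that end and stays there; about 2 N at the tip moves it
- bat_tip (a point): middle of the round 18 mm ball that ends the bat, 56 mm from its pivot; the rod is 12 mm thick
- pack1: battery pack, grey plastic on a black T-shaped foot, 74 mm tall, 0.35 kg; 2 or 3 alike (None = absent). Origin: centre of its underside, z up, x along its length. Foot 70 (x) x 46 (y) x 10 mm; neck 28 mm wide (y), 10 to 24 mm up; body 66 (x) x 44 (y) mm, 24 to 74 mm up, to be gripped across y. Front and back alike. Starts upright in a row on the near part of the shelf
- pack2: battery pack, grey plastic on a black T-shaped foot, 74 mm tall, 0.35 kg; 2 or 3 alike (None = absent). Origin: centre of its underside, z up, x along its length. Foot 70 (x) x 46 (y) x 10 mm; neck 28 mm wide (y), 10 to 24 mm up; body 66 (x) x 44 (y) mm, 24 to 74 mm up, to be gripped across y. Front and back alike. Starts upright in a row on the near part of the shelf
- pack3: battery pack, grey plastic on a black T-shaped foot, 74 mm tall, 0.35 kg; 2 or 3 alike (None = absent). Origin: centre of its underside, z up, x along its length. Foot 70 (x) x 46 (y) x 10 mm; neck 28 mm wide (y), 10 to 24 mm up; body 66 (x) x 44 (y) mm, 24 to 74 mm up, to be gripped across y. Front and back alike. Starts upright in a row on the near part of the shelf
- module: white plastic power module, 0.15 kg: a plug block 70 (x) x 44 (y) x 22 mm with a grip rib on top, 46 (x) x 12 (y) mm, from 22 to 50 mm up. Origin: centre of its underside, z up, rib along x. Either way round fits the recess. Flush = plug standing on the recess floor, its top level with the box top. Starts upright in the same row
- tumbler: bystander: stainless steel tumbler, 68 mm wide, 95 mm tall, open top, stands in the row with the packs; origin under its centre
- tin: bystander: round aluminium balm tin, 76 mm wide, 26 mm tall, at the right; origin under its centre
Not all that is in view belongs to the job. What is shaped like the pack1 but pink is not meant.

How it is judged (in metres and radians):
On the way, in this order (a step that is already met when the one before it is completed fails the run):
1. the toggle switch is flipped off (value of joint bat below -0.35 rad), for 0.2 s.
2. with the switch off, every pack is home in the rail and the module is flush in its recess (y of pack1 in the frame of rail between -0.008 and 0.008 m and z of pack1 in the frame of rail between 0.001 and 0.013 m and angle between each of pack1, pack2, pack3's own z axis and vertical below 0.12 rad and (x of pack1 in the frame of rail between 0.113 and 0.126 m or x of pack1 in the frame of rail between 0.036 and 0.056 m or x of pack1 in the frame of rail between -0.041 and -0.014 m) and y of pack2 in the frame of rail between -0.008 and 0.008 m and z of pack2 in the frame of rail between 0.001 and 0.013 m and (x of pack2 in the frame of rail between 0.113 and 0.126 m or x of pack2 in the frame of rail between 0.036 and 0.056 m or x of pack2 in the frame of rail between -0.041 and -0.014 m) and y of pack3 in the frame of rail between -0.008 and 0.008 m and z of pack3 in the frame of rail between 0.001 and 0.013 m and (x of pack3 in the frame of rail between 0.113 and 0.126 m or x of pack3 in the frame of rail between 0.036 and 0.056 m or x of pack3 in the frame of rail between -0.041 and -0.014 m) and (x of pack1 in the frame of rail between 0.113 and 0.126 m or x of pack2 in the frame of rail between 0.113 and 0.126 m or x of pack3 in the frame of rail between 0.113 and 0.126 m) and (x of pack1 in the frame of rail between 0.036 and 0.056 m or x of pack2 in the frame of rail between 0.036 and 0.056 m or x of pack3 in the frame of rail between 0.036 and 0.056 m) and x of module in the frame of recess between -0.006 and 0.006 m and y of module in the frame of recess between -0.006 and 0.006 m and z of module in the frame of recess below 0.0025 m and angle between module's own z axis and vertical below 0.06 rad and value of joint bat below -0.35 rad), for 0.2 s.
3. the toggle switch is flipped on (value of joint bat above 0.35 rad), for 0.2 s.
At the end, for the whole second after the job is handed in: all packs present upright under the rail lips, filled from the closed end (1st within 7 mm of home, 2nd 14, 3rd 21); module flush in its recess (2.5 mm from the floor, 6 mm off centre, tilt under 0.06 rad); switch on (above 0.35 rad); packs and module at rest (y of pack1 in the frame of rail between -0.008 and 0.008 m and z of pack1 in the frame of rail between 0.001 and 0.013 m and angle between each of pack1, pack2, pack3's own z axis and vertical below 0.12 rad and (x of pack1 in the frame of rail between 0.113 and 0.126 m or x of pack1 in the frame of rail between 0.036 and 0.056 m or x of pack1 in the frame of rail between -0.041 and -0.014 m) and y of pack2 in the frame of rail between -0.008 and 0.008 m and z of pack2 in the frame of rail between 0.001 and 0.013 m and (x of pack2 in the frame of rail between 0.113 and 0.126 m or x of pack2 in the frame of rail between 0.036 and 0.056 m or x of pack2 in the frame of rail between -0.041 and -0.014 m) and y of pack3 in the frame of rail between -0.008 and 0.008 m and z of pack3 in the frame of rail between 0.001 and 0.013 m and (x of pack3 in the frame of rail between 0.113 and 0.126 m or x of pack3 in the frame of rail between 0.036 and 0.056 m or x of pack3 in the frame of rail between -0.041 and -0.014 m) and (x of pack1 in the frame of rail between 0.113 and 0.126 m or x of pack2 in the frame of rail between 0.113 and 0.126 m or x of pack3 in the frame of rail between 0.113 and 0.126 m) and (x of pack1 in the frame of rail between 0.036 and 0.056 m or x of pack2 in the frame of rail between 0.036 and 0.056 m or x of pack3 in the frame of rail between 0.036 and 0.056 m) and x of module in the frame of recess between -0.006 and 0.006 m and y of module in the frame of recess between -0.006 and 0.006 m and z of module in the frame of recess below 0.0025 m and angle between module's own z axis and vertical below 0.06 rad and value of joint bat above 0.35 rad and linear speed of each of pack1, pack2, pack3, module below 0.02 m/s); the robot touches nothing.
It fails at once if the tumbler or the tin is shoved more than 40 mm or tipped over (distance of any of tumbler, tin from where it was at the start of the episode above 0.04 m or angle between any of tumbler, tin's own z axis and vertical above 0.5 rad).
Of pack1, pack2, pack3 only 2 to 3 are there at a start; the rules pass over those that are not, and their reading is None.
At some moment in a run one of pack1, pack2, pack3, module may be knocked a few centimetres aside while the robot is not near it.
Once in a run the grip may slacken for a moment while it holds something.
It also fails if it takes over 210 s, if anything falls off the work surface, if the arm or the gripper's body presses on something with over 40 N, if the wrist force passes 120 N, or if a joint passes its speed limit or range.

## Working session

There is one attempt and no reset: what is moved stays moved. The work goes in short steps, Python scripts to look and compute and a tool call to move; the robot and the scene stay as the last step left them, time stands still between calls to the robot, and variables do not carry over. Pictures are saved under pics/ and viewed, and the job is handed in when it is done.

Besides the shell and the picture viewer there is one more tool, called after ">>>" as name(argument=value, ...), one argument or row to a line, values as JSON. move_arm: Moves the arm, as the interface text tells. Its arguments: {"type":"object","properties":{"rows":{"type":"array"}},"required":["rows"]}

```bash
mkdir -p pics; ls
cat > h.py <<'E'
import numpy as np, cv2
from workcell import ctrl, get_image, calibration
from scipy.spatial.transform import Rotation as R
def cam(name, obs=None):
    c=calibration(name)
    K=np.array([[c['fx'],0,c['cx']],[0,c['fy'],c['cy']],[0,0,1.]])
    if 'view' in c: V=np.array(c['view'])
    else:
        T=np.eye(4); T[:3,:3]=R.from_rotvec(obs['orientation']).as_matrix(); T[:3,3]=obs['ee_pos']
        V=np.linalg.inv(T@np.array(c['T_tool_cam']))
    return K,V,c
def proj(P,K,V):
    P=np.atleast_2d(P); q=(V[:3,:3]@P.T).T+V[:3,3]
    q=q*[1,-1,-1]; u=(K@q.T).T; return u[:,:2]/u[:,2:]
def ray(uv,K,V):
    d=np.linalg.inv(K)@np.array([uv[0],uv[1],1.]); d=d*[1,-1,-1]
    d=V[:3,:3].T@d; o=-V[:3,:3].T@V[:3,3]; return o,d/np.linalg.norm(d)
def plane(uv,z,K,V):
    o,d=ray(uv,K,V); return o+d*(z-o[2])/d[2]
def tri(rays):
    A=np.zeros((3,3));b=np.zeros(3)
    for o,d in rays:
        M=np.eye(3)-np.outer(d,d);A+=M;b+=M@o
    p=np.linalg.solve(A,b); return p,[np.linalg.norm((np.eye(3)-np.outer(d,d))@(p-o)) for o,d in rays]
E
python3 - <<'E'
from h import *
o=ctrl.get_obs();print(o)
for n in ['scene','top','wrist']:
    cv2.imwrite(f'pics/{n}0.png',get_image(n)); c=calibration(n);print(n,c)
print([a for a in dir(ctrl) if a[0]!='_'])
E
```

```text
pics
{'t': 0.0, 'qpos': array([-1.28899668e+00,  4.23835033e-01,  1.63067877e+00, -5.45968259e-05,
        1.08859558e+00, -1.89914540e-02]), 'qvel': array([ 0.00025345,  0.00016411, -0.00165045, -0.00065965, -0.00038972,
       -0.00032587]), 'joint_torque': array([-9.14114139e-05, -5.44631588e+01, -2.73662406e+01,  6.44624582e-02,
        2.27647321e-02, -1.56704932e-04]), 'ee_pos': array([ 185.03446822, -596.40466614,  221.90973369]), 'orientation': array([ 2.05990023,  0.31378256, -2.06041421]), 'ft_force': array([ 0.0857912 ,  0.62859905, -0.11510281]), 'moment': array([-0.04054677,  0.02181373,  0.01804131]), 'width': 87.97824339799837}
scene {'fx': 493.0478362069409, 'fy': 493.0478362069409, 'cx': 282.9954873029938, 'cy': 210.7560314590652, 'view': array([[ 6.34579373e-01,  7.72616304e-01,  1.93148945e-02,
        -2.90264261e+02],
       [-4.97641446e-01,  3.89355399e-01,  7.75084101e-01,
         1.72033708e+02],
       [ 5.91322255e-01, -5.01464275e-01,  6.31562800e-01,
        -1.56425023e+03],
       [ 0.00000000e+00,  0.00000000e+00,  0.00000000e+00,
         1.00000000e
[... 283 characters left out ...]
46e+02],
       [-7.39622891e-02, -1.46045841e-02,  9.97154093e-01,
        -1.03147057e+03],
       [ 0.00000000e+00,  0.00000000e+00,  0.00000000e+00,
         1.00000000e+00]])}
wrist {'fx': 327.2305070380617, 'fy': 327.2305070380617, 'cx': 277.59386687479304, 'cy': 209.7466206450497, 'T_tool_cam': array([[ 6.12213864e-04,  3.02279083e-01, -9.53219272e-01,
        -1.63346982e+02],
       [ 9.99999794e-01, -3.66687535e-06,  6.41096269e-04,
        -2.82698101e-02],
       [ 1.90294656e-04, -9.53219469e-01, -3.02279023e-01,
        -8.33323085e+01],
       [ 0.00000000e+00,  0.00000000e+00,  0.00000000e+00,
         1.00000000e+00]])}
['Unreachable', 'close_job', 'get_obs', 'hold_point_z']
```

View pics/scene0.png

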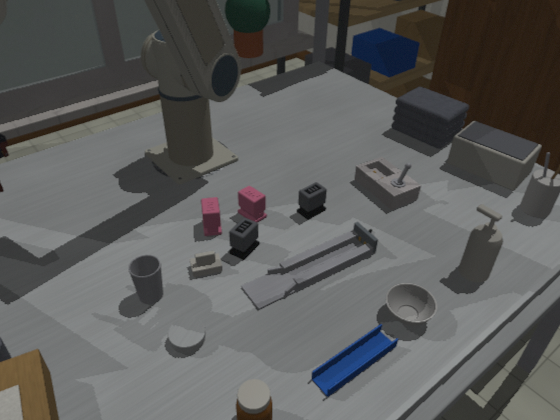

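View pics/top0.png

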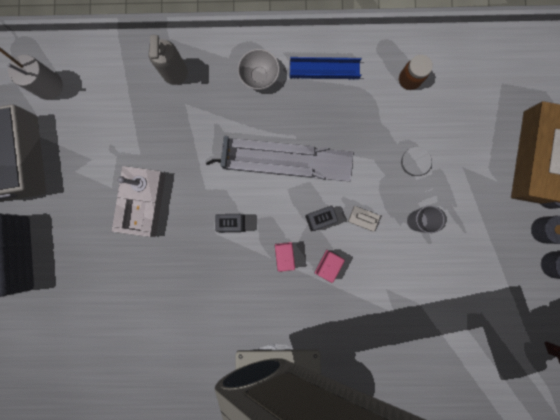

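View pics/wrist0.png

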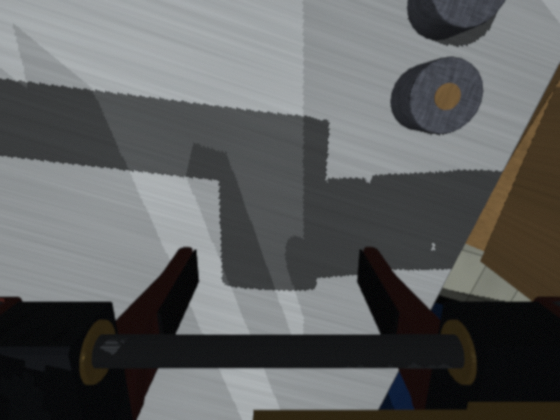

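The top view shows these candidates:
- **Packs:** two grey ones with black feet, at (230,223) and (322,218).
- **Decoys:** two pink ones, at (285,257) and (330,266).
- **Module:** white, at (365,217).
- **Bystanders:** tumbler at (431,218), tin at (417,162).
- **Rail:** mouth to the right, closed end at about (225,153).
- **Control box:** (137,202), with the switch at about (135,182).

I'll check this choice with enlarged crops.

Run:
```python
import cv2
t=cv2.imread('pics/top0.png');s=cv2.imread('pics/scene0.png')
def en(x): 
    return cv2.convertScaleAbs(x,alpha=1.5,beta=10)
cv2.imwrite('pics/tc.png',en(cv2.resize(t[120:280,100:380],None,fx=2.85,fy=2.85,interpolation=cv2.INTER_CUBIC)))
cv2.imwrite('pics/sc.png',en(cv2.resize(s[150:310,170:440],None,fx=2.9,fy=2.9,interpolation=cv2.INTER_CUBIC)))
```

```text
(no output)
```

View pics/tc.png

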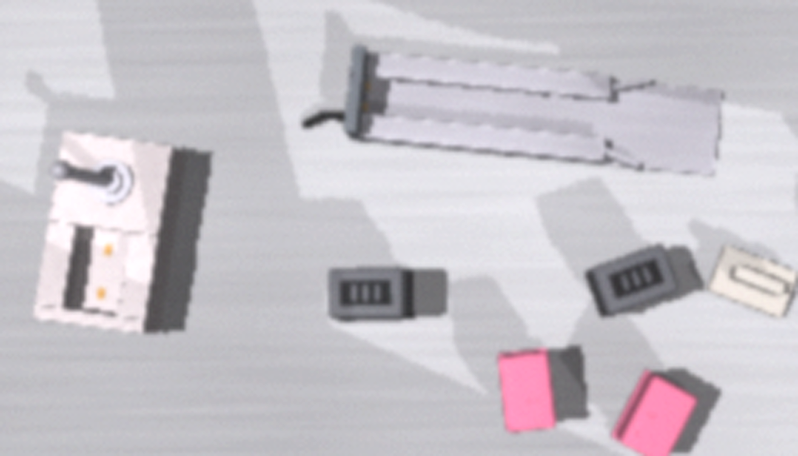

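View pics/sc.png

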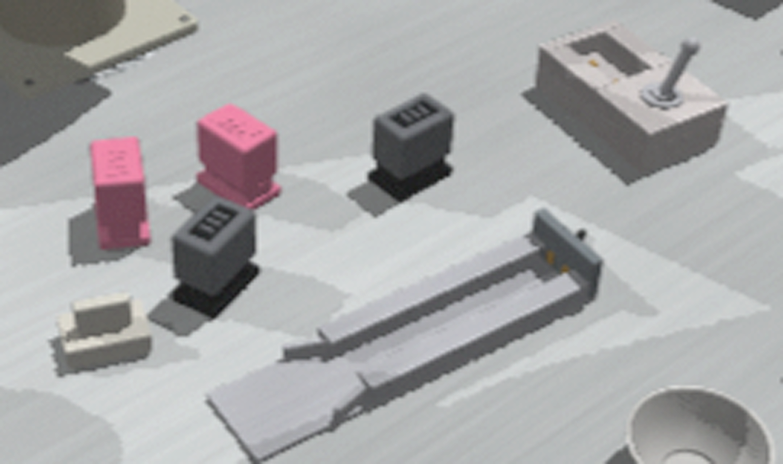

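Run:
```python
from h import *
K,V,_=cam('top'); Ks,Vs,_=cam('scene')
f=lambda u,v:(100+u/2.85,120+v/2.85)
g=lambda u,v:(170+u/2.9,150+v/2.9)
pts={'pA corners z74':([(330,268),(407,268),(403,318),(331,319)],74),
'pB':([(588,270),(660,245),(680,290),(606,316)],74),
'mod plug z22':([(730,244),(799,262),(782,317),(710,287)],22),
'box z50':([(64,130),(170,148),(145,332),(35,318)],50),
'rail wall top z48':([(360,45),(372,50),(360,138),(348,132)],48),
'apron z6':([(722,90),(715,173)],6),
'lip mouths z25':([(612,75),(612,97),(606,135),(606,161)],25)}
for k,(l,z) in pts.items():
    q=np.array([plane(f(*p),z,K,V) for p in l]);print(k,q[:,:2].round(0).tolist(),'mean',q.mean(0).round(1))
print('tip', tri([ray(f(60,171),K,V),ray(g(690,47),Ks,Vs)]))
print('tumbler',plane((431,218),95,K,V),'tin',plane((417,161),26,K,V))
print('pink',plane((284,253),74,K,V),plane((331,265),74,K,V))
o=ctrl.get_obs();M=R.from_rotvec(o['orientation']).as_matrix();print(M.round(3))
K,V,_=cam('wrist',o);print(-V[:3,:3].T@V[:3,3]-o['ee_pos'], -V[2,:3])
```

```text
pA corners z74 [[458.0, 148.0], [457.0, 81.0], [413.0, 84.0], [413.0, 147.0]] mean [435.2 114.8  74. ]
pB [[453.0, -76.0], [474.0, -139.0], [435.0, -155.0], [413.0, -91.0]] mean [ 443.5 -115.4   74. ]
mod plug z22 [[478.0, -209.0], [460.0, -271.0], [411.0, -254.0], [439.0, -190.0]] mean [ 446.9 -231.2   22. ]
box z50 [[587.0, 392.0], [569.0, 296.0], [404.0, 316.0], [418.0, 415.0]] mean [494.3 354.6  50. ]
rail wall top z48 [[661.0, 124.0], [656.0, 114.0], [576.0, 125.0], [581.0, 136.0]] mean [618.4 124.6  48. ]
apron z6 [[623.0, -209.0], [545.0, -200.0]] mean [ 584.2 -204.3    6. ]
lip mouths z25 [[635.0, -105.0], [614.0, -104.0], [579.0, -98.0], [555.0, -98.0]] mean [ 595.8 -101.1   25. ]
tip (array([542.84422007, 376.11618249,  97.19958209]), [np.float64(0.5861478917237074), np.float64(0.5861478917235462)])
tumbler [ 440.05081553 -373.99377119   95.        ] tin [ 591.66181363 -369.34356743   26.        ]
pink [359.6628016  -19.96908139  74.        ] [ 329.2092624  -134.33180557   74.        ]
[[-0.     0.296 -0.955]
 [ 0.001 -0.955 -0.296]
 [-1.    -0.001 -0.   ]]
[ 79.63041326  24.5281277  163.35200995] [-0.28917389 -0.0878568  -0.95323641]
```

>>> move_arm(
  rows=[
    [120, 40, 60, 0, 1],
    [200, 90, 80, 0, 1],
    [250, 150, 80, 0, 1],
    [290, 210, 80, 0, 1],
    [320, 270, 80, 0, 1],
    [345, 330, 80, 0, 1],
    [355, 390, 80, 0, 1],
    [360, 450, 80, 0, 1],
    [360, 500, 80, 0, 1],
    [360, 547, 80, 0, 1],
    [360, 547, 80, 0, 1],
    [360, 547, 80, 0, 1],
  ],
)

```text
t: 1.65
ee_pos: [545.0, -46.4, 302.0]
orientation: [2.058, 0.317, -2.059]
ft_force: [0.8, -0.8, 0.1]
width: 0.0
```

Run:
```python
from h import *
import pickle
o=ctrl.get_obs();im=get_image('wrist');cv2.imwrite('pics/w1.png',im);pickle.dump(o,open('w1.pkl','wb'));print(o['t'],o['ee_pos'],o['qpos'])
```

```text
1.65 [545.03353332 -46.41138963 301.97310873] [-1.07555368e-01  2.22833983e-01  1.72353206e+00  1.61415216e-03
  1.19603577e+00  1.15879263e+00]
```

View pics/w1.png

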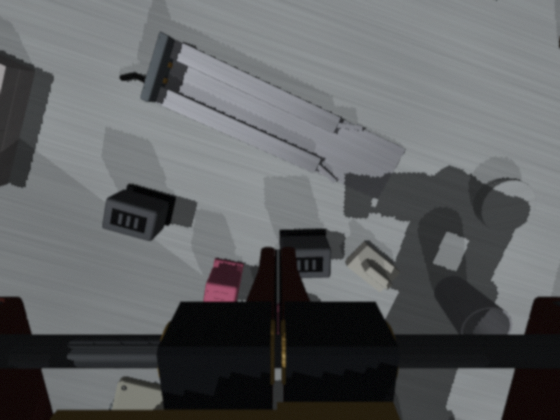

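The wrist view shows rail, two grey packs at (135,212) and (305,252), and the module at (372,262), matching the top view. Next I'll push the switch.

>>> move_arm(
  rows=[
    [0, 60, 0, 0, 1],
    [0, 120, 0, 0, 1],
    [0, 180, 0, 0, 1],
    [0, 240, -20, 0, 1],
    [0, 300, -40, 0, 1],
    [0, 360, -60, 0, 1],
    [0, 420, -90, 0, 1],
    [-2, 468, -110, 0, 1],
    [-2, 468, -150, 0, 1],
    [-2, 468, -190, 0, 1],
    [-2, 468, -212, 0, 1],
    [-2, 468, -212, 0, 1],
  ],
)

```text
t: 3.2
ee_pos: [542.7, 421.7, 88.3]
orientation: [2.055, 0.316, -2.061]
ft_force: [0.8, -1.2, 0.8]
width: 0.4
```

Run:
```python
from h import *
import pickle
o=ctrl.get_obs();print(o['t'],o['ee_pos'],o['qpos'],o['ft_force'])
a=get_image('scene');b=get_image('top')
x=np.hstack([cv2.resize(a[140:240,330:450],None,fx=3.3,fy=4,),cv2.resize(b[140:260,80:200],None,fx=3.3,fy=3.334)]);cv2.imwrite('pics/sw1.png',cv2.convertScaleAbs(x,alpha=1.5))
```

```text
3.2 [542.72690304 421.65691879  88.3177032 ] [0.64218902 0.66966144 1.55342815 0.00280356 0.92067441 1.90775506] [ 0.82981257 -1.20390729  0.78046786]
```

View pics/sw1.png

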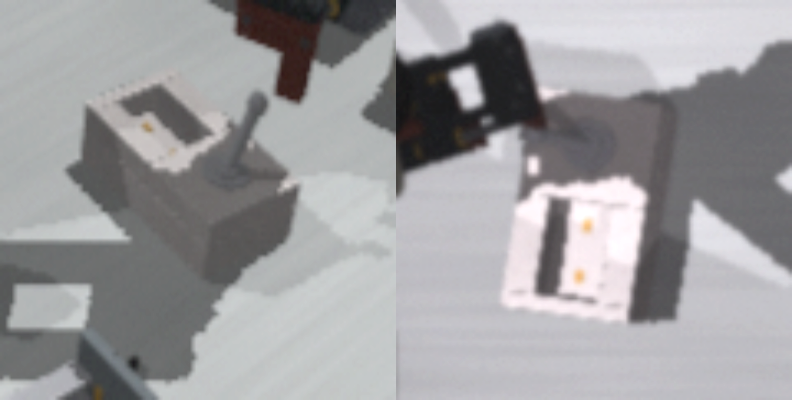

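The finger hangs left of the ball at the right height, so I push.

>>> move_arm(
  rows=[
    [-2, -18, 0, 0, 1],
    [-4, -30, 0, 0, 1],
    [-6, -42, 0, 0, 1],
    [-8, -54, 0, 0, 1],
    [-9, -66, 0, 0, 1],
    [-9, -68, 0, 0, 1],
    [-5, -30, 0, 0, 1],
    [-5, -30, 60, 0, 1],
    [-5, -30, 120, 0, 1],
  ],
)

```text
t: 4.42
ee_pos: [538.8, 393.2, 211.0]
orientation: [2.057, 0.318, -2.06]
ft_force: [0.6, 0.9, 0.6]
width: 0.6
```

Run:
```python
from h import *
import pickle
o=ctrl.get_obs();print(o['t'],o['ee_pos'],o['ft_force'])
a=get_image('scene');o=ctrl.get_obs();c=get_image('wrist');pickle.dump(o,open('w2.pkl','wb'));cv2.imwrite('pics/w2.png',c)
x=np.hstack([cv2.resize(a[140:240,330:450],None,fx=3.3,fy=4,),cv2.resize(c,(400,400))]);cv2.imwrite('pics/sw2.png',cv2.convertScaleAbs(x,alpha=1.5))
```

```text
4.425 [538.7501176  393.22548508 211.03555338] [0.60583465 0.91343648 0.5737242 ]
```

View pics/sw2.png

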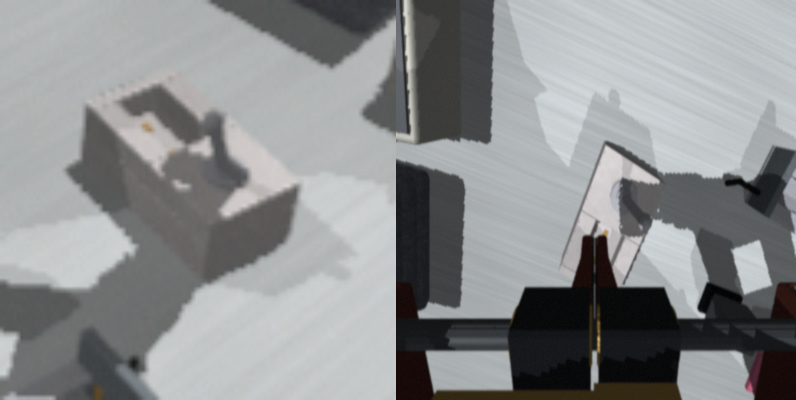

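The switch now leans to the box's −y, so it is off. Next I move back for a clear wrist view of the box.

>>> move_arm(
  rows=[
    [-40, -20, 40, 0, 0],
    [-80, -40, 80, 0, -1],
    [-109, -60, 90, 0, -1],
    [-109, -60, 90, 0, -1],
    [-109, -60, 90, 0, -1],
  ],
)

```text
t: 5.15
ee_pos: [434.1, 336.0, 308.2]
orientation: [2.074, 0.325, -2.048]
ft_force: [1.0, 0.4, 0.2]
width: 47.3
```

```bash
cat >> h.py <<'E'
import pickle,sys
def snap(tag,*names):
    for n in names:
        o=ctrl.get_obs(); im=get_image(n); cv2.imwrite(f'pics/{tag}_{n}.png',im); pickle.dump(o,open(f'{tag}.pkl','wb'))
        if n=='wrist': cv2.imwrite(f'pics/{tag}_v.png',cv2.resize(im,(800,600),interpolation=cv2.INTER_CUBIC))
    print(tag,o['t'],o['ee_pos'].round(1),o['qpos'].round(2))
def load(tag,n):
    o=pickle.load(open(f'{tag}.pkl','rb')); K,V,_=cam(n,o); return cv2.imread(f'pics/{tag}_{n}.png'),K,V
E
python3 -c "
from h import *
snap('b1','wrist')"
```

```text
b1 5.15 [434.1 336.  308.2] [0.64 0.21 1.72 0.   1.19 1.9 ]
```

View pics/b1_v.png

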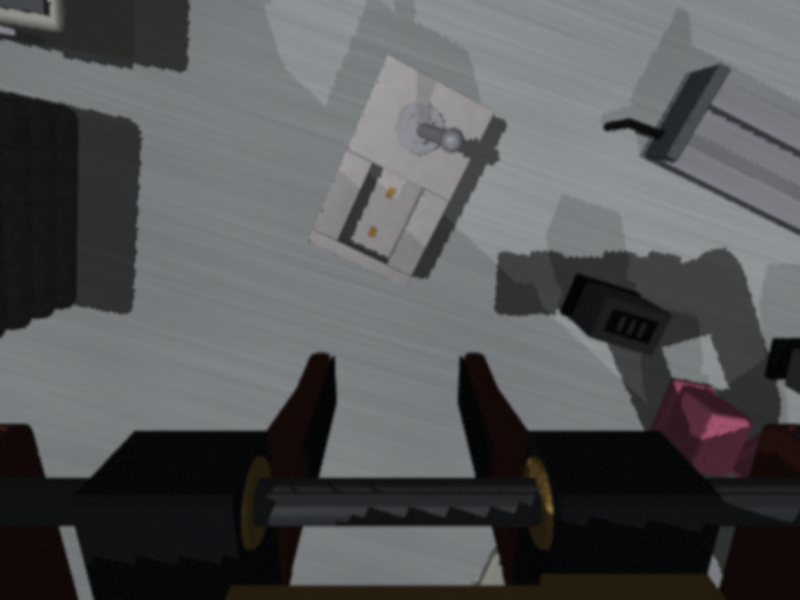

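```bash
python3 -c "
from h import *
im,K,V=load('b1','wrist')
cv2.imwrite('pics/b1c.png',cv2.convertScaleAbs(cv2.resize(im[30:210,205:365],None,fx=3.3,fy=3.3,interpolation=cv2.INTER_CUBIC),alpha=1.5))"
```

```text
(no output)
```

View pics/b1c.png

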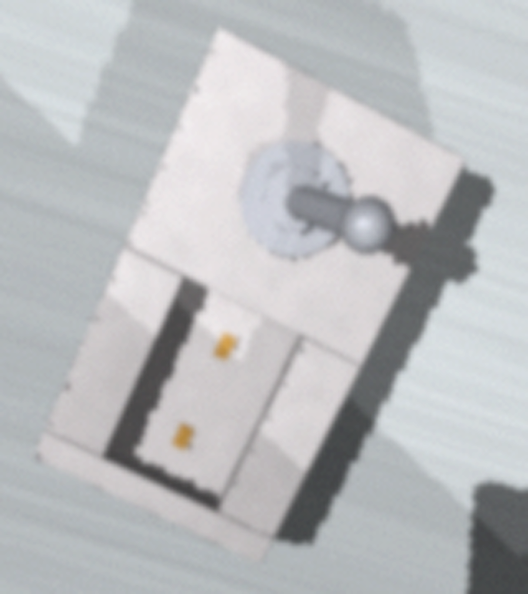

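Run:
```python
from h import *
im,K,V=load('b1','wrist')
f=lambda p:(205+p[0]/3.3,30+p[1]/3.3)
bx=[(220,30),(463,163),(262,562),(40,458)]
q=np.array([plane(f(p),50,K,V)[:2] for p in bx]);print(q.round(1),q.mean(0))
ang=lambda a,b:np.degrees(np.arctan2(b[1]-a[1],b[0]-a[0]))
print([np.linalg.norm(q[i]-q[i-1]) for i in range(4)],ang(q[3],q[0]),ang(q[2],q[1]),ang(q[1],q[0])-90,ang(q[2],q[3])-90)
r=np.array([plane(f(p),50,K,V)[:2] for p in [(183,274),(303,333),(220,508),(106,455)]]);print('recess',r.round(1),r.mean(0),ang(r[3],r[0]),ang(r[2],r[1]),[np.linalg.norm(r[i]-r[i-1]) for i in range(4)])
for p in [(226,347),(184,436)]: print('contact',plane(f(p),28,K,V))
# two-view height: top cam corners vs this
Kt,Vt,_=cam('top'); g=lambda u,v:(100+u/2.85,120+v/2.85)
for a,b in zip(bx,[(64,130),(170,148),(145,332),(35,318)]):
    print(tri([ray(f(a),K,V),ray(g(*b),Kt,Vt)]))
print('ballOFF z100', plane(f((366,223)),100,K,V))
```

```text
[[585.2 392.8]
 [569.8 295.4]
 [404.3 319.3]
 [418.4 415.7]] [494.42869719 355.7839706 ]
[np.float64(168.36292883813832), np.float64(98.6282386694614), np.float64(167.18768680973787), np.float64(97.48760715886372)] -7.833074975080066 -8.218260686192124 -8.987864278631946 -8.308363911240633
recess [[502.  381.7]
 [495.1 331.9]
 [420.5 342.1]
 [427.4 391.2]] [461.25831801 361.72493114] -7.23378940588671 -7.745947721292823 [np.float64(75.25224113077769), np.float64(50.262551092186136), np.float64(75.21436088647182), np.float64(49.589768194606236)]
contact [479.70407422 358.33314871  28.        ]
contact [440.26447646 364.24263661  28.        ]
(array([586.4974521 , 393.03878548,  46.60317609]), [np.float64(0.6988332872058143), np.float64(0.6988332872058406)])
(array([569.24411067, 295.45996658,  50.35733535]), [np.float64(0.49350343812779796), np.float64(0.49350343812793473)])
(array([403.57016835, 318.43993895,  44.77062253]), [np.float64(0.6571572448609155), np.float64(0.6571572448609043)])
(array([417.78775903, 416.10321995,  47.24071579]), [np.float64(0.011268449793827033), np.float64(0.011268449793789204)])
ballOFF z100 [536.38707711 326.58853289 100.        ]
```

Box yaw is about −8.1° and the recess centre is about (460.3, 361.2). The triangulated top comes out at about 47–50 mm, so it is consistent. Next is pack A.

>>> move_arm(
  rows=[
    [0, -40, 0, 0.18, -1],
    [0, -80, -10, 0.36, -1],
    [0, -120, -20, 0.54, -1],
    [0, -160, -30, 0.72, -1],
    [0, -200, -40, 0.9, -1],
    [0, -240, -50, 1.08, -1],
    [0, -270, -60, 1.25, -1],
    [0, -286, -60, 1.25, -1],
    [0, -286, -60, 1.25, -1],
    [0, -286, -60, 1.25, -1],
  ],
)

```text
t: 6.45
ee_pos: [434.8, 50.7, 248.1]
orientation: [1.23, 1.215, -1.221]
ft_force: [-0.6, 0.4, 0.3]
width: 87.9
```

```bash
python3 -c "
from h import *
snap('a1','wrist')
print(R.from_rotvec(ctrl.get_obs()['orientation']).as_matrix().round(3))"
```

```text
a1 6.45 [434.8  50.7 248.1] [0.08 0.11 2.   0.02 1.04 0.09]
[[-0.006  1.    -0.018]
 [ 0.013 -0.017 -1.   ]
 [-1.    -0.006 -0.013]]
```

View pics/a1_v.png

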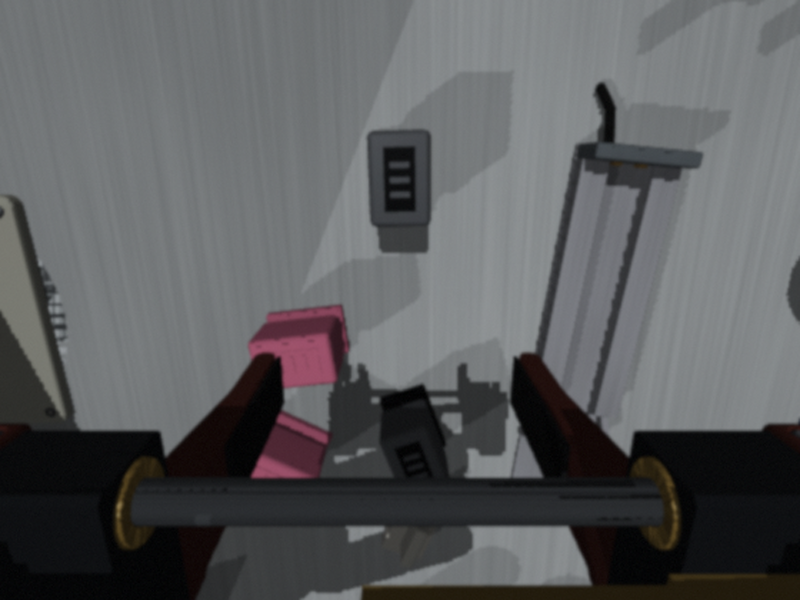

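Run:
```python
from h import *
im,K,V=load('a1','wrist'); f=lambda p:(p[0]*.7,p[1]*.7)
c=[(369,131),(430,131),(431,225),(371,226)]
q=np.array([plane(f(p),74,K,V)[:2] for p in c]);print(q.round(1),q.mean(0))
Kt,Vt,_=cam('top'); g=lambda u,v:(100+u/2.85,120+v/2.85)
for a,b in zip([c[0],c[1],c[2],c[3]],[(331,319),(330,268),(407,268),(403,318)]): print(tri([ray(f(a),K,V),ray(g(*b),Kt,Vt)]))
w=np.array([plane(f(p),48,K,V)[:2] for p in [(577,143),(703,153),(700,168)]]);print('wall top',w)
cv2.imwrite('pics/a1c.png',cv2.convertScaleAbs(cv2.resize(im[50:330,360:510],None,fx=2.1,fy=2.1,interpolation=cv2.INTER_CUBIC),alpha=1.5))
# rail from w1
im=cv2.imread('pics/w1.png')
cv2.imwrite('pics/w1c.png',cv2.convertScaleAbs(cv2.resize(im[20:200,130:420],None,fx=2.75,fy=2.75,interpolation=cv2.INTER_CUBIC),alpha=1.5))
```

```text
[[416.5 150.4]
 [458.1 149.6]
 [458.9  85.7]
 [415.6  85.8]] [437.25193821 117.87517353]
(array([413.98554899, 152.55614336,  37.65743944]), [np.float64(0.27499663819254894), np.float64(0.2749966381925628)])
(array([458.85844523, 150.54682661,  56.07488082]), [np.float64(0.2976418459295486), np.float64(0.2976418459295499)])
(array([459.09007875,  82.73782908,  52.31016544]), [np.float64(1.1986529318661285), np.float64(1.1986529318660277)])
(array([414.27573818,  84.89440491,  65.74391154]), [np.float64(0.8282682979329202), np.float64(0.8282682979329276)])
wall top [[568.07051026 140.57949713]
 [661.81864386 131.78457062]
 [661.40078169 121.09138669]]
```

View pics/w1c.png

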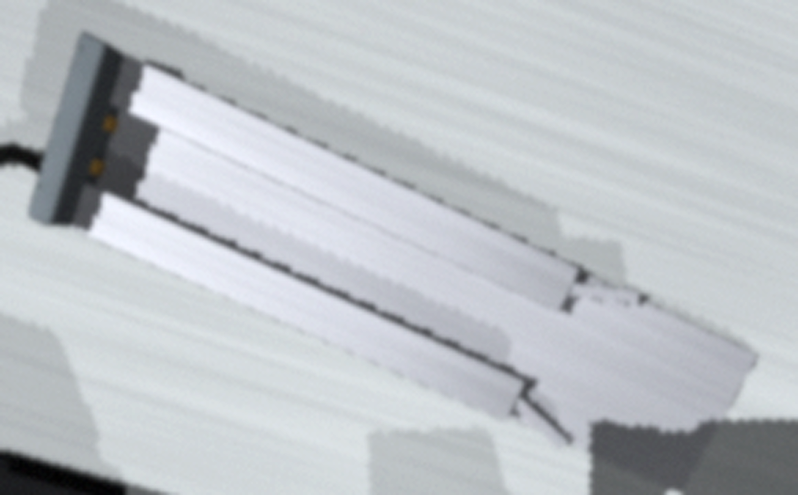

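Run:
```python
from h import *
o=pickle.load(open('w1.pkl','rb')); K,V,_=cam('wrist',o)
f=lambda p:(130+p[0]/2.75,20+p[1]/2.75)
def P(l,z): 
    q=np.array([plane(f(p),z,K,V)[:2] for p in l]); print(z,q.round(1).tolist()); return q
m=P([(582,270),(568,310),(528,380),(513,418)],25)
e=P([(145,65),(132,108),(102,195),(88,232)],25)
w=P([(85,35),(120,52),(55,222),(32,215)],48)
a=P([(757,357)],6)
i=P([(568,310),(528,380),(132,108),(102,195)],25)
mm=m[1:3].mean(0); ee=e[1:3].mean(0)
print('mouth',m.mean(0),mm,'e',e.mean(0),ee,np.degrees(np.arctan2(*(ee-mm)[::-1])),np.degrees(np.arctan2(*(e.mean(0)-m.mean(0))[::-1])), np.linalg.norm(ee-mm))
print('edges',[np.degrees(np.arctan2(*(e[k]-m[k])[::-1])) for k in range(4)])
print('wall',w.mean(0), np.degrees(np.arctan2(*(w[0]-w[3])[::-1])),np.linalg.norm(w[0]-w[3]))
im,K,V=load('a1','wrist'); 
cv2.imwrite('pics/x.png',cv2.convertScaleAbs(cv2.resize(im[50:330,360:510],None,fx=2.1,fy=2.1,interpolation=cv2.INTER_CUBIC),alpha=1.5))
```

```text
25 [[635.2, -104.2], [615.9, -104.4], [578.8, -97.5], [558.8, -96.7]]
25 [[659.2, 111.3], [640.4, 113.1], [600.2, 118.5], [582.3, 121.5]]
48 [[661.0, 130.6], [659.1, 115.3], [584.3, 128.7], [584.2, 138.9]]
6 [[622.4, -207.2]]
25 [[615.9, -104.4], [578.8, -97.5], [640.4, 113.1], [600.2, 118.5]]
mouth [ 597.18053644 -100.69923105] [ 597.35296132 -100.92231422] e [620.54392154 116.08094151] [620.32059275 115.79397389] 83.95036490469795 83.84871638270965 217.92994660515012
edges [np.float64(83.62959016333461), np.float64(83.58079522131624), np.float64(84.32299309473056), np.float64(83.86333350911403)]
wall [622.15099373 128.3779794 ] -6.191359473870708 77.29672664236776
```

View pics/x.png

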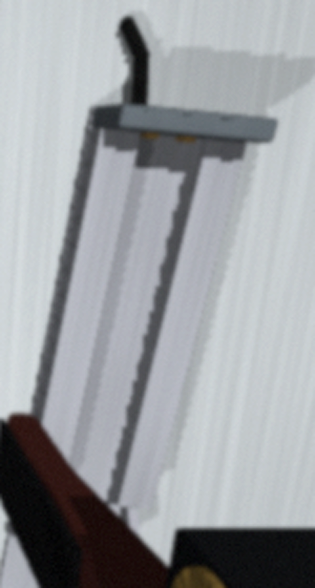

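Rail yaw is 83.9° and its origin is about (604.7, −31.3). The predicted wall centre matches the measured one. Pack A is at (437.3, 117.5) with yaw 90°, and its top size fits a 74 mm height. I'll grasp it now.

>>> move_arm(
  rows=[
    [2, 40, -30, 0.017, -1],
    [2, 67, -80, 0.017, -1],
    [2, 67, -130, 0.017, -1],
    [2, 67, -180, 0.017, -1],
    [2, 67, -212, 0.017, -1],
    [2, 67, -212, 0.017, -1],
    [2, 67, -212, 0.017, 1],
    [2, 67, -212, 0.017, 1],
    [2, 67, -212, 0.017, 1],
    [2, 67, -212, 0.017, 1],
    [2, 67, -212, 0.017, 1],
  ],
)

```text
t: 7.88
ee_pos: [436.8, 117.8, 36.5]
orientation: [1.217, 1.223, -1.207]
ft_force: [-1.3, -0.2, 6.1]
width: 43.6
```

>>> move_arm(
  rows=[
    [0, 0, 50, 0, 1],
    [20, -20, 95, 0, 1],
    [45, -70, 95, -0.03, 1],
    [70, -120, 95, -0.06, 1],
    [95, -170, 95, -0.106, 1],
    [120, -220, 95, -0.106, 1],
    [140, -260, 85, -0.106, 1],
    [153, -283, 70, -0.106, 1],
    [153, -283, 50, -0.106, 1],
    [153, -283, 50, -0.106, 1],
  ],
)

```text
t: 9.12
ee_pos: [587.1, -164.0, 83.8]
orientation: [1.294, 1.176, -1.288]
ft_force: [-0.4, -0.1, -4.8]
width: 44.1
```

```bash
python3 -c "
from h import *
snap('r1','wrist','scene')
o=ctrl.get_obs();print(o['width'],R.from_rotvec(o['orientation']).as_matrix().round(3))
im=cv2.imread('pics/r1_scene.png');cv2.imwrite('pics/r1s.png',cv2.convertScaleAbs(cv2.resize(im[160:360,170:420],None,fx=3,fy=3),alpha=1.5))"
```

```text
r1 9.175 [ 588. -164.   85.] [-0.3   0.59  1.73  0.02  0.83 -0.2 ]
43.6363560371336 [[-0.006  0.994 -0.106]
 [ 0.015 -0.106 -0.994]
 [-1.    -0.008 -0.014]]
```

View pics/r1_v.png

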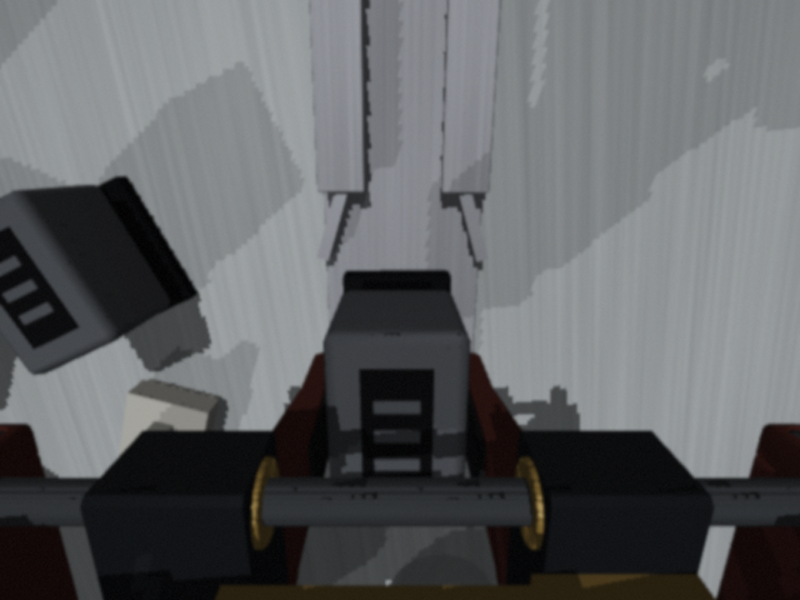

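View pics/r1s.png

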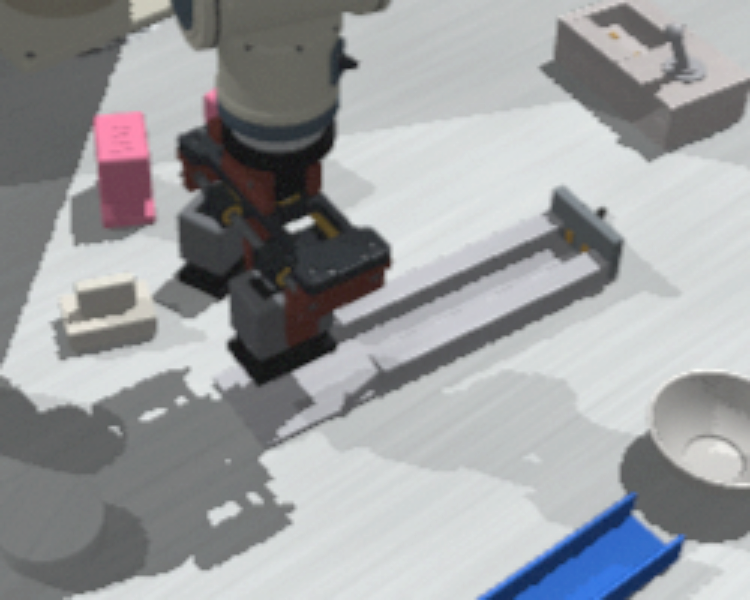

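Run:
```python
from h import *
o=ctrl.get_obs()
o=pickle.load(open('r1.pkl','rb')); K,V,_=cam('wrist',o)
f=lambda p:(p[0]*.7,p[1]*.7)
u=np.array([.1063,.9943]);v=np.array([-.9943,.1063]);O=np.array([604.7,-31.3])
def P(p,z):
    q=plane(f(p),z,K,V)[:2]; d=q-O; print(p,q.round(1),'rail',(d@u).round(1),(d@v).round(1))
for p in [(368,190),(442,190),(317,190),(490,190),(362,0),(447,0)]: P(p,25)
d=o['ee_pos'][:2]-O;print('tcp rail',d@u,d@v)
P((345,275),48+0);P((450,275),48)
```

```text
(368, 190) [581.  -95.7] rail -66.5 16.7
(442, 190) [615.5 -99.3] rail -66.5 -17.9
(317, 190) [557.2 -93.1] rail -66.5 40.7
(490, 190) [ 637.8 -101.7] rail -66.5 -40.4
(362, 0) [588.1 -18. ] rail 11.5 17.9
(447, 0) [623.7 -21.9] rail 11.4 -17.9
tcp rail -133.71217315800016 2.531213845733865
(345, 275) [ 568.1 -129.9] rail -101.9 26.0
(450, 275) [ 614.3 -134.7] rail -101.8 -20.6
```

>>> move_arm(
  rows=[
    [2.4, -1.0, -20, 0, 1],
    [2.4, -1.0, -39, 0, 1],
    [2.4, -1.0, -41, 0, 1],
    [2.4, -1.0, -41, 0, 1],
    [4.5, 19, -41, 0, 1],
    [7.7, 49, -41, 0, 1],
    [9.8, 69, -41, 0, 1],
    [11.9, 89, -41, 0, 1],
    [14.1, 109, -41, 0, 1],
    [14.1, 109, -41, 0, 1],
  ],
)

```text
t: 10.48
ee_pos: [603.1, -53.4, 45.0]
orientation: [1.293, 1.174, -1.283]
ft_force: [0.1, -0.9, -4.1]
width: 43.6
```

```bash
python3 -c "
from h import *
snap('r2','scene','wrist')
o=ctrl.get_obs();print(o['width'],o['ft_force'])
O=np.array([604.7,-31.3]);u=np.array([.1063,.9943]);d=o['ee_pos'][:2]-O;print(d@u,d@[-u[1],u[0]])
im=cv2.imread('pics/r2_scene.png');cv2.imwrite('pics/r2s.png',cv2.convertScaleAbs(cv2.resize(im[160:360,170:420],None,fx=3,fy=3),alpha=1.5))"
```

```text
r2 10.525 [603.  -54.3  45. ] [-0.12  0.64  1.76  0.02  0.75 -0.03]
44.18255023426844 [-0.49718799 -0.72572207 -4.38582499]
-23.66190420080855 -0.8253988302360827
```

View pics/r2s.png

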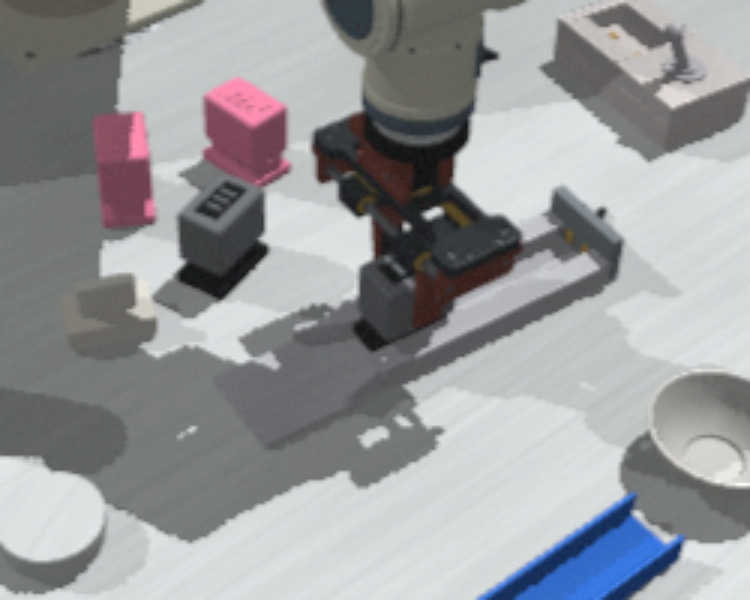

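>>> move_arm(
  rows=[
    [1.3, 20, -1, 0, 1],
    [4.5, 50, -1, 0, 1],
    [7.6, 80, -1, 0, 1],
    [10.3, 105, -1, 0, 1],
    [12.4, 125, -1, 0, 1],
    [13.5, 135, -1, 0, 1],
    [14.0, 140, -1, 0, 1],
    [14.3, 143, -1, 0, 1],
    [14.6, 146, -1, 0, 1],
    [14.8, 148, -1, 0, 1],
  ],
)

```text
t: 11.82
ee_pos: [617.5, 90.9, 44.2]
orientation: [1.291, 1.172, -1.286]
ft_force: [-1.7, -13.6, 1.2]
width: 43.9
```

```bash
python3 -c "
from h import *
snap('r3','wrist')
o=ctrl.get_obs();print(o['width'],o['ft_force'])
O=np.array([604.7,-31.3]);u=np.array([.1063,.9943]);d=o['ee_pos'][:2]-O;print(d@u,d@[-u[1],u[0]])"
```

```text
r3 11.825 [617.5  90.9  44.2] [0.12 0.66 1.72 0.02 0.77 0.21]
43.92737952212685 [-1.01357248 -9.78452447 -1.79591236]
122.86486889235137 0.25863064810676833
```

View pics/r3_v.png

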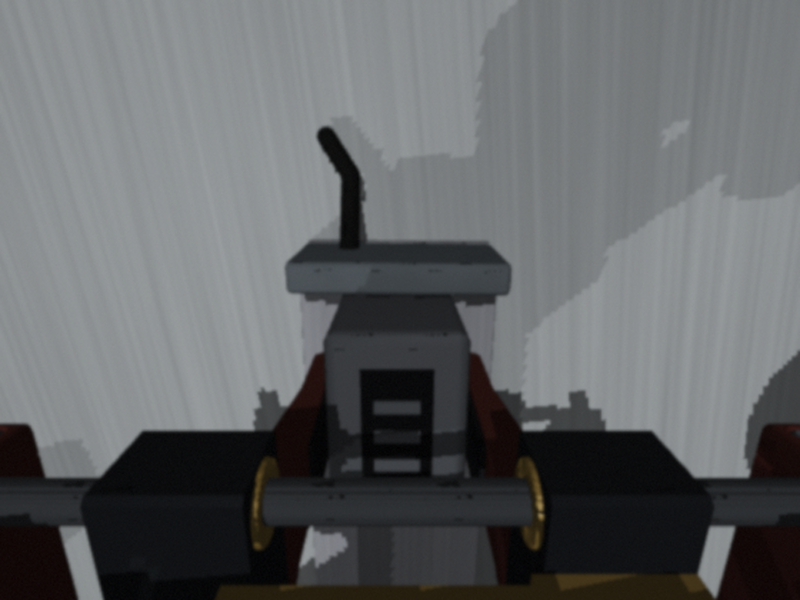

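Pack A is against the end wall with about 10–14 N of contact. I'll release it and go view pack B.

>>> move_arm(
  rows=[
    [0, 0, -2, 0, 0.3],
    [0, 0, -2, 0, -1],
    [0, 0, -2, 0, -1],
    [0, 0, 40, 0, -1],
    [0, 0, 90, 0, -1],
    [-20, -50, 140, 0.1, -1],
    [-50, -110, 180, 0.2, -1],
    [-90, -170, 206, 0.3, -1],
    [-130, -230, 206, 0.42, -1],
    [-157, -276, 206, 0.42, -1],
    [-157, -276, 206, 0.42, -1],
    [-157, -276, 206, 0.42, -1],
  ],
)

```text
t: 13.38
ee_pos: [459.8, -186.7, 250.8]
orientation: [0.979, 1.353, -0.978]
ft_force: [0.4, 0.4, 0.4]
width: 87.8
```

```bash
python3 -c "
from h import *
snap('c1','wrist')
print(R.from_rotvec(ctrl.get_obs()['orientation']).as_matrix().round(3))"
```

```text
c1 13.375 [ 459.8 -186.7  250.8] [-0.41  0.2   1.88  0.    1.08 -0.72]
[[-0.01   0.952  0.307]
 [ 0.008  0.308 -0.952]
 [-1.    -0.007 -0.01 ]]
```

View pics/c1_v.png

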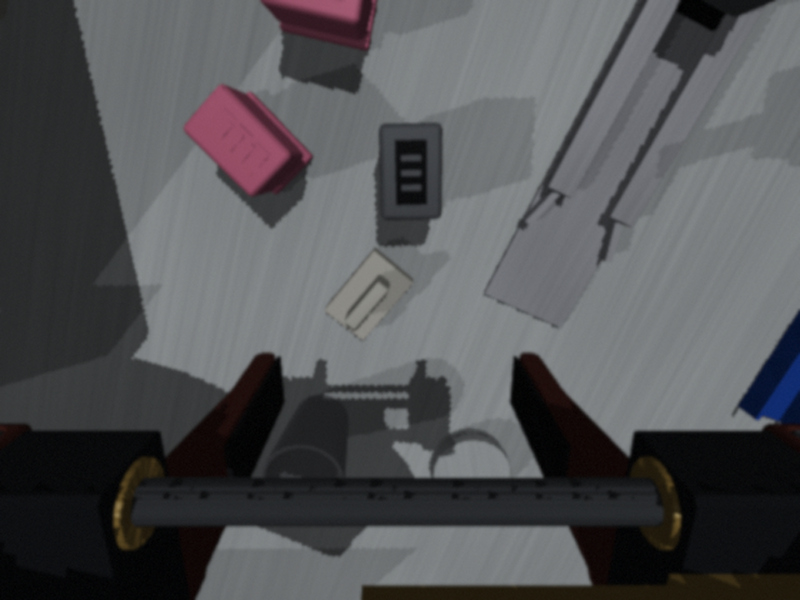

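Run:
```python
from h import *
im,K,V=load('c1','wrist'); f=lambda p:(p[0]*.7,p[1]*.7)
ang=lambda a,b:np.degrees(np.arctan2(b[1]-a[1],b[0]-a[0]))
q=np.array([plane(f(p),74,K,V)[:2] for p in [(379,124),(441,124),(441,218),(380,218)]]);print(q.round(1),q.mean(0),ang(q[3],q[0]),ang(q[2],q[1]),ang(q[0],q[1]),ang(q[3],q[2]),np.linalg.norm(q[0]-q[1]),np.linalg.norm(q[0]-q[3]))
q=np.array([plane(f(p),22,K,V)[:2] for p in [(377,248),(413,282),(362,339),(326,308)]]);print(q.round(1),q.mean(0),ang(q[3],q[0]),ang(q[2],q[1]),[np.linalg.norm(q[i]-q[i-1]) for i in range(4)])
cv2.imwrite('pics/c1m.png',cv2.resize(im[160:250,215:305],None,fx=6,fy=6,interpolation=cv2.INTER_CUBIC))
```

```text
[[ 415.2  -92.4]
 [ 455.6  -79.4]
 [ 476.8 -139.6]
 [ 434.8 -153.2]] [ 445.60644411 -116.13151529] 107.86088996687312 109.42370590817978 17.809413036283658 17.894040798455 42.40716979406555 63.85934372916961
[[ 439.7 -184.9]
 [ 478.3 -203.8]
 [ 451.3 -268.5]
 [ 412.6 -250.1]] [ 445.47590261 -226.84079119] 67.41044259551005 67.34864414922473 [np.float64(70.61723268859652), np.float64(42.9558137133098), np.float64(70.03343085522329), np.float64(42.84828199580199)]
```

View pics/c1m.png

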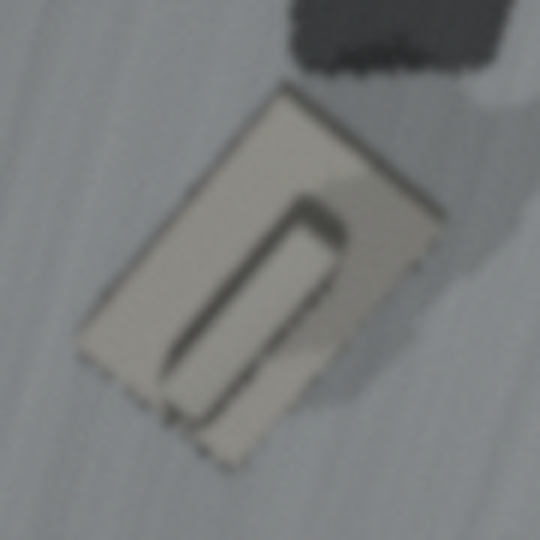

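Pack B is at (445.6, −116.1) with yaw 108°, and the module at (445.5, −226.8) with yaw 67.4°. Sizes fit. I'll grasp B.

>>> move_arm(
  rows=[
    [-8, 40, -30, 0, -1],
    [-14, 70, -80, 0, -1],
    [-14, 70, -130, 0, -1],
    [-14, 70, -180, 0, -1],
    [-14, 70.5, -214, 0, -1],
    [-14, 70.5, -214, 0, -1],
    [-14, 70.5, -214, 0, 1],
    [-14, 70.5, -214, 0, 1],
    [-14, 70.5, -214, 0, 1],
    [-14, 70.5, -214, 0, 1],
    [-14, 70.5, -214, 0, 1],
  ],
)

```text
t: 14.8
ee_pos: [446.6, -115.3, 37.0]
orientation: [0.978, 1.353, -0.977]
ft_force: [-2.0, 1.0, 6.7]
width: 43.8
```

>>> move_arm(
  rows=[
    [0, 0, 40, 0, 1],
    [10, -5, 70, -0.1, 1],
    [45, -15, 80, -0.2, 1],
    [85, -30, 80, -0.3, 1],
    [125, -45, 70, -0.42, 1],
    [145, -50, 60, -0.42, 1],
    [145, -50, 45, -0.42, 1],
    [145, -50, 45, -0.42, 1],
    [145, -50, 45, -0.42, 1],
  ],
)

```text
t: 15.92
ee_pos: [590.3, -164.9, 81.8]
orientation: [1.293, 1.17, -1.288]
ft_force: [-0.5, 0.4, -2.4]
width: 43.9
```

```bash
python3 -c "
from h import *
snap('d1','wrist')
o=ctrl.get_obs();print(o['width'],R.from_rotvec(o['orientation']).as_matrix().round(3))
O=np.array([604.7,-31.3]);u=np.array([.1063,.9943]);d=o['ee_pos'][:2]-O;print(d@u,d@[-u[1],u[0]])"
```

```text
d1 15.925 [ 590.3 -164.9   81.8] [-0.3   0.59  1.73  0.01  0.83 -0.2 ]
44.02580430677287 [[-0.006  0.994 -0.107]
 [ 0.011 -0.107 -0.994]
 [-1.    -0.007 -0.01 ]]
-134.45467527099692 -0.43929362275541883
```

View pics/d1_v.png

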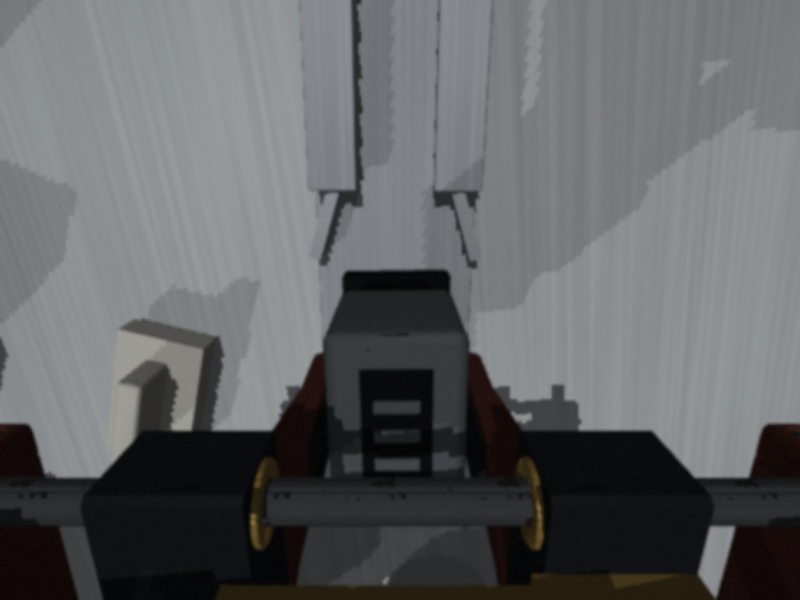

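Pack B is centred on the channel (396 vs 397 px). I'll lower it and slide it in.

>>> move_arm(
  rows=[
    [0, 0, -20, 0, 1],
    [0, 0, -36, 0, 1],
    [0, 0, -37, 0, 1],
    [0, 0, -37, 0, 1],
    [2.1, 20, -37, 0, 1],
    [5.2, 50, -37, 0, 1],
    [7.3, 70, -37, 0, 1],
    [9.5, 90, -37, 0, 1],
    [11.6, 110, -37, 0, 1],
    [13.7, 130, -37, 0, 1],
    [15.8, 150, -37, 0, 1],
    [15.8, 150, -37, 0, 1],
  ],
)

```text
t: 17.48
ee_pos: [606.8, -13.4, 45.2]
orientation: [1.292, 1.17, -1.286]
ft_force: [0.5, 0.6, -2.9]
width: 44.0
```

```bash
python3 -c "
from h import *
o=ctrl.get_obs();print(o['width'],o['ft_force'],o['ee_pos'])
O=np.array([604.7,-31.3]);u=np.array([.1063,.9943]);d=o['ee_pos'][:2]-O;print(d@u,d@[-u[1],u[0]])"
```

```text
43.95018060019628 [ 0.48431063  0.57956148 -2.87717835] [606.8186795  -13.37573275  45.24514315]
18.047314556329507 -0.20125341982693795
```

Next I push to contact, expected at about 52 mm of TCP in rail x, so roughly 34 mm more.

>>> move_arm(
  rows=[
    [1.6, 15, -1, 0, 1],
    [2.6, 25, -1, 0, 1],
    [3.2, 30, -1, 0, 1],
    [3.5, 33, -1, 0, 1],
    [3.8, 36, -1, 0, 1],
    [4.0, 38, -1, 0, 1],
    [4.1, 39, -1, 0, 1],
  ],
)

```text
t: 18.35
ee_pos: [610.7, 23.0, 44.8]
orientation: [1.288, 1.168, -1.288]
ft_force: [-2.5, -12.0, 3.4]
width: 43.6
```

```bash
python3 -c "
from h import *
o=ctrl.get_obs();print(o['width'],o['ft_force'],o['ee_pos'])
O=np.array([604.7,-31.3]);u=np.array([.1063,.9943]);d=o['ee_pos'][:2]-O;print(d@u,d@[-u[1],u[0]])
snap('d2','wrist')"
```

```text
43.61573615041805 [ -2.53603057 -12.02458052   3.40923196] [610.66675223  23.04073385  44.79944668]
54.66525742940951 -0.15632173728708829
d2 18.35 [610.7  23.   44.8] [0.01 0.65 1.75 0.01 0.76 0.11]
```

View pics/d2_v.png

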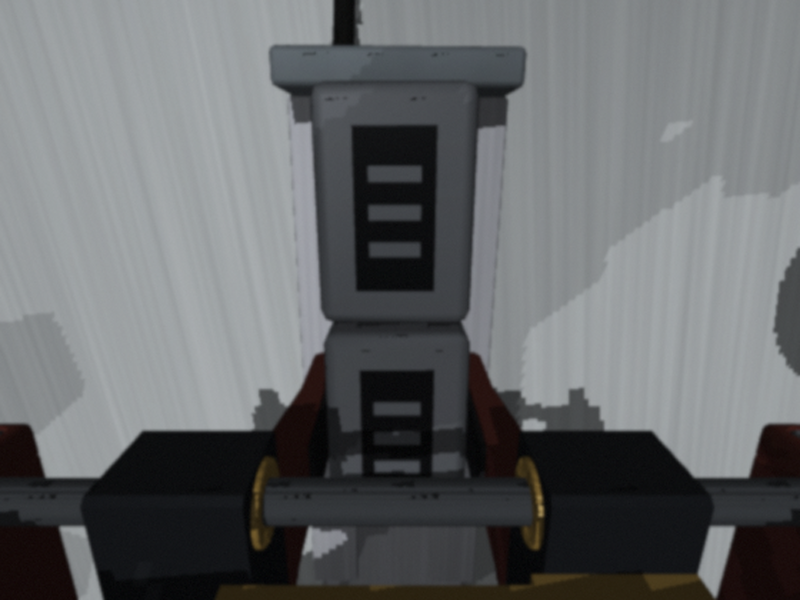

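Pack B is in contact with pack A at 12 N and both are aligned. I'll release it and look at the module.

>>> move_arm(
  rows=[
    [0, 0, -2, 0, 0.3],
    [0, 0, -2, 0, -1],
    [0, 0, -2, 0, -1],
    [0, 0, 40, 0, -1],
    [0, 0, 90, 0, -1],
    [-20, -50, 140, -0.07, -1],
    [-50, -110, 180, -0.14, -1],
    [-90, -170, 185, -0.2, -1],
    [-130, -230, 185, -0.288, -1],
    [-170, -280, 185, -0.288, -1],
    [-186, -298, 185, -0.288, -1],
    [-186, -298, 185, -0.288, -1],
  ],
)

```text
t: 19.9
ee_pos: [422.7, -277.2, 230.1]
orientation: [1.5, 1.004, -1.496]
ft_force: [-0.3, 0.0, 0.3]
width: 88.0
```

```bash
python3 -c "
from h import *
snap('e1','top','scene','wrist')
print(R.from_rotvec(ctrl.get_obs()['orientation']).as_matrix().round(3))
im=cv2.imread('pics/e1_scene.png');cv2.imwrite('pics/e1s.png',cv2.convertScaleAbs(cv2.resize(im[150:350,170:440],None,fx=2.9,fy=2.9),alpha=1.5))
im=cv2.imread('pics/e1_top.png');cv2.imwrite('pics/e1t.png',cv2.convertScaleAbs(cv2.resize(im[120:280,100:380],None,fx=2.85,fy=2.85),alpha=1.5))"
```

```text
e1 20.0 [ 424.5 -275.4  230. ] [-0.6   0.24  1.88  0.01  1.03 -0.21]
[[-0.003  0.924 -0.383]
 [ 0.009 -0.383 -0.924]
 [-1.    -0.007 -0.007]]
```

View pics/e1_v.png

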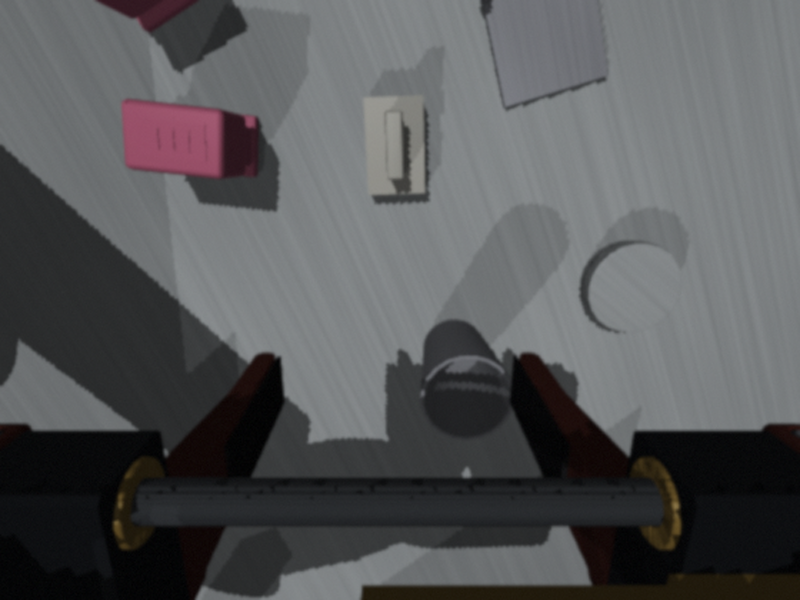

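View pics/e1s.png

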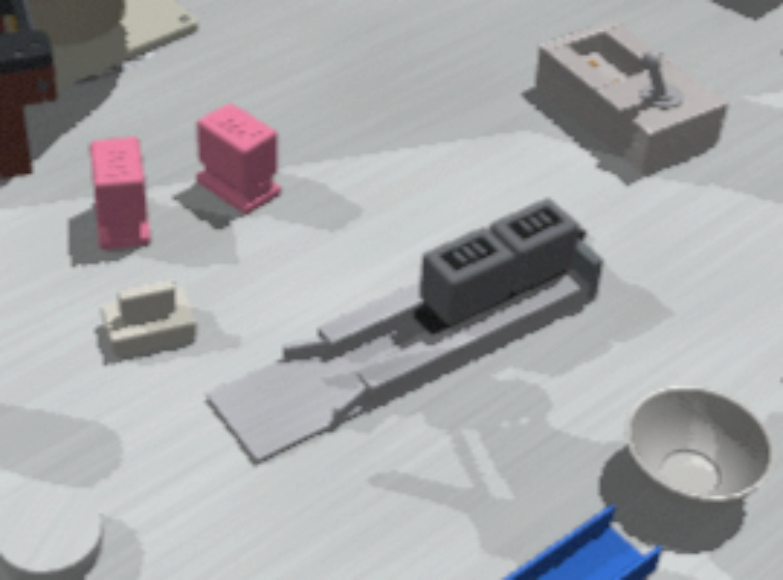

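View pics/e1t.png

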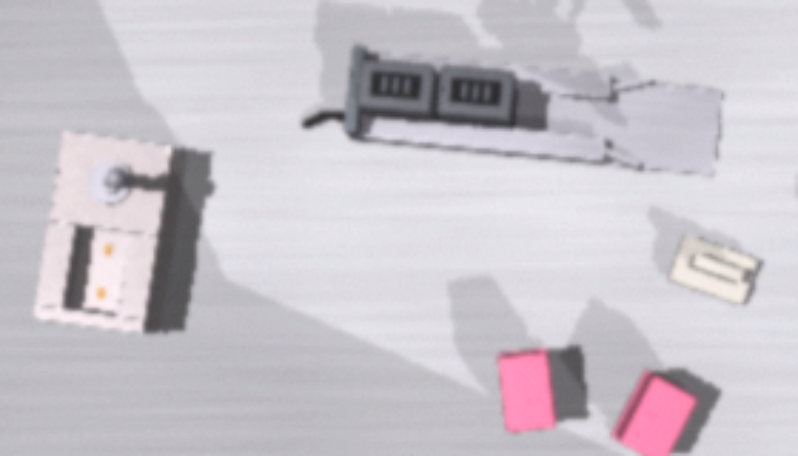

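The packs sit home in the rail. The module has been knocked since (top crop 753→716), so I remeasure it from the wrist view, where its plug top spans about (364–428, 96–195).

Run:
```python
from h import *
im,K,V=load('e1','wrist'); f=lambda p:(p[0]*.7,p[1]*.7)
cv2.imwrite('pics/e1m.png',cv2.convertScaleAbs(cv2.resize(im[55:150,240:315],None,fx=6,fy=6,interpolation=cv2.INTER_CUBIC),alpha=1.3))
```

```text
(no output)
```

View pics/e1m.png

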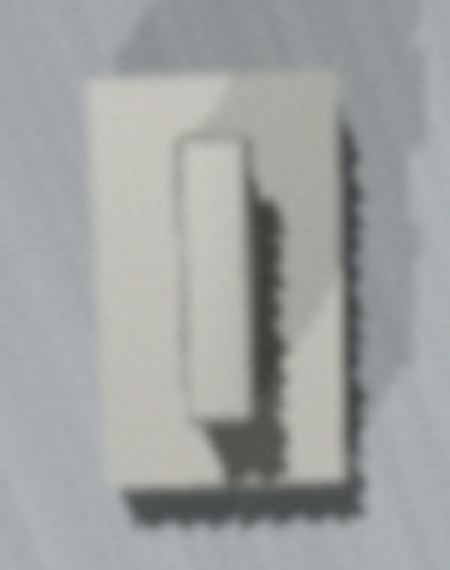

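Run:
```python
from h import *
im,K,V=load('e1','wrist'); f=lambda p:(240+p[0]/6,55+p[1]/6)
ang=lambda a,b:np.degrees(np.arctan2(b[1]-a[1],b[0]-a[0]))
for nm,z,c in [('plug',22,[(88,75),(335,70),(346,485),(107,485)]),('rib',50,[(184,140),(244,140),(254,416),(192,420)])]:
    q=np.array([plane(f(p),z,K,V)[:2] for p in c]);print(nm,q.round(1).tolist(),q.mean(0),ang(q[3],q[0]),ang(q[2],q[1]),ang(q[0],q[1])+90,[np.linalg.norm(q[i]-q[i-1]).round(1) for i in range(4)])
    Kt,Vt,_=cam('top'); 
# two view: plug center top (crop)
Kt,Vt,_=cam('top');Ks,Vs,_=cam('scene')
a=f((219,279)); b=(100+716/2.85,120+268/2.85)
print(tri([ray(a,K,V),ray(b,Kt,Vt)]))
# rib top centre: wrist & scene
print(tri([ray(f((218,279)),K,V),ray((170+146/2.9,150+290/2.9),Ks,Vs)]))
print(ctrl.get_obs()['ee_pos'])
```

```text
plug [[448.3, -151.3], [488.4, -167.3], [464.1, -233.9], [423.2, -216.9]] [ 456.015947   -192.35593914] 69.05894441911539 69.94855488613518 68.38460708401816 [np.float64(70.2), np.float64(43.2), np.float64(71.0), np.float64(44.3)]
rib [[459.5, -170.0], [468.5, -173.8], [453.4, -214.7], [443.4, -211.3]] [ 456.1995173  -192.44912093] 68.76444933549216 69.7500801431083 67.32773323071586 [np.float64(44.3), np.float64(9.8), np.float64(43.6), np.float64(10.5)]
(array([ 455.64888744, -192.11342985,   42.2602308 ]), [np.float64(0.7970484995633881), np.float64(0.797048499563315)])
(array([ 456.19159202, -192.09506946,   47.50369356]), [np.float64(0.1632832185783386), np.float64(0.16328321857843736)])
[ 425.07768719 -274.62628077  229.9108874 ]
```

>>> move_arm(
  rows=[
    [16, 40, -30, 0.026, -0.3],
    [31, 82, -80, 0.026, -0.3],
    [31, 82, -130, 0.026, -0.3],
    [31, 82, -180, 0.026, -0.3],
    [31, 82, -204, 0.026, -0.3],
    [31, 82, -204, 0.026, -0.3],
    [31, 82, -204, 0.026, 0.5],
    [31, 82, -204, 0.026, 1],
    [31, 82, -204, 0.026, 1],
    [31, 82, -204, 0.026, 1],
    [31, 82, -204, 0.026, 1],
  ],
)

```text
t: 21.42
ee_pos: [456.1, -192.8, 26.2]
orientation: [1.479, 1.022, -1.475]
ft_force: [0.5, -0.5, 2.2]
width: 11.4
```

>>> move_arm(
  rows=[
    [0, 0, 50, 0, 1],
    [0, 20, 100, 0.1, 1],
    [0, 75, 130, 0.28, 1],
    [0, 135, 130, 0.46, 1],
    [0, 195, 130, 0.64, 1],
    [0, 255, 130, 0.82, 1],
    [0, 315, 130, 1.0, 1],
    [2, 375, 130, 1.18, 1],
    [4, 435, 130, 1.36, 1],
    [4, 490, 130, 1.54, 1],
    [4, 535, 130, 1.7, 1],
    [4, 554, 130, 1.79, 1],
  ],
)

```text
t: 22.92
ee_pos: [459.6, 363.5, 155.8]
orientation: [0.108, 1.576, -0.117]
ft_force: [0.6, -0.4, -2.4]
width: 11.9
```

```bash
python3 -c "
from h import *
snap('f1','wrist')
o=ctrl.get_obs();M=R.from_rotvec(o['orientation']).as_matrix();print(o['width'],M.round(3),np.degrees(np.arctan2(M[1,1],M[0,1])))"
```

```text
f1 22.925 [459.6 363.5 155.8] [ 0.65  0.45  1.76  0.    0.94 -0.78]
11.792333524427868 [[-0.008  0.139  0.99 ]
 [-0.004  0.99  -0.139]
 [-1.    -0.005 -0.007]] 81.99703567817751
```

View pics/f1_v.png

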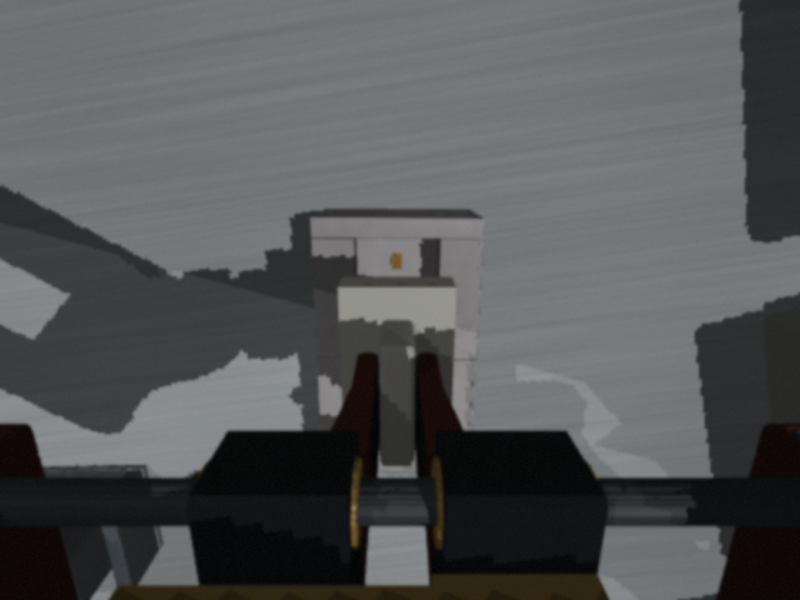

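Run:
```python
from h import *
im,K,V=load('f1','wrist'); f=lambda p:(p[0]*.7,p[1]*.7)
cv2.imwrite('pics/f1c.png',cv2.convertScaleAbs(cv2.resize(im[140:240,200:350],None,fx=5,fy=5,interpolation=cv2.INTER_CUBIC),alpha=1.5))
a=np.radians(-8.1);ex=np.array([np.cos(a),np.sin(a)]);ey=np.array([-ex[1],ex[0]]);C=np.array([494.5,355.5])
def P(n,p,z):
    q=plane(f(p),z,K,V)[:2];d=q-C;print(n,q.round(1),'box',(d@ex).round(1),(d@ey).round(1))
P('box L',(311,218),50);P('box R',(483,218),50);P('rec L',(356,238),50);P('rec R',(440,238),50);P('contact',(396,261),28)
P('plug L',(338,287),151.6);P('plug R',(456,287),151.6)
P('plug b L',(341,280),129.6);P('plug b R',(453,280),129.6)
o=pickle.load(open('f1.pkl','rb'));d=o['ee_pos'][:2]-C;print('tcp',d@ex,d@ey)
```

```text
box L [404.9 321.2] box -83.9 -46.6
box R [418.8 418.8] box -83.8 52.0
rec L [419.9 344.8] box -72.4 -21.1
rec R [426.8 393.1] box -72.3 27.7
contact [441.4 365.1] box -53.9 2.0
plug L [421.5 346.9] box -71.0 -18.8
plug R [427.7 390.5] box -71.1 25.3
plug b L [424.3 344.9] box -68.0 -20.4
plug b R [430.9 391.5] box -68.0 26.7
tcp -35.7050313100512 3.020958330961973
```

View pics/f1c.png

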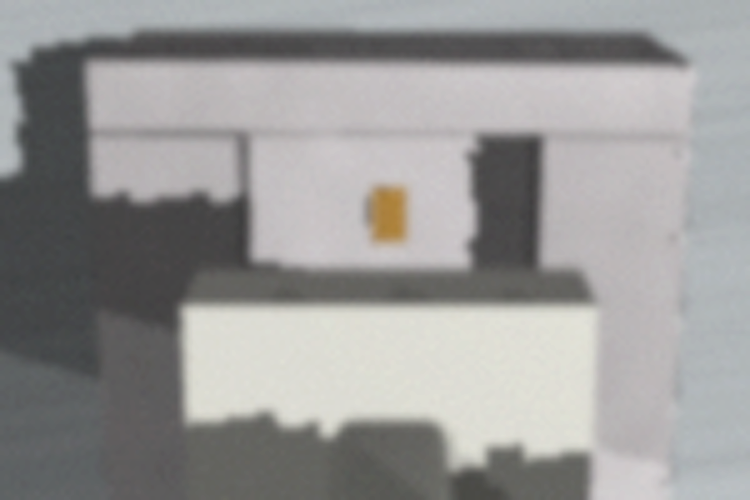

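>>> move_arm(
  rows=[
    [0, -0.5, -30, 0, 1],
    [0, -0.5, -60, 0, 1],
    [0, -0.5, -72, 0, 1],
    [0, -0.5, -72, 0, 1],
    [0, -0.5, -72, 0, 1],
  ],
)

```text
t: 23.6
ee_pos: [460.5, 364.4, 84.9]
orientation: [0.107, 1.575, -0.113]
ft_force: [0.5, 0.6, -1.1]
width: 11.8
```

```bash
python3 -c "
from h import *
snap('f2','wrist','top','scene')
o=ctrl.get_obs();print(o['width'])
im=cv2.imread('pics/f2_wrist.png');cv2.imwrite('pics/f2c.png',cv2.convertScaleAbs(cv2.resize(im[130:300,190:360],None,fx=4.5,fy=3.5,interpolation=cv2.INTER_CUBIC),alpha=1.5))
im=cv2.imread('pics/f2_scene.png');cv2.imwrite('pics/f2s.png',cv2.convertScaleAbs(cv2.resize(im[120:230,330:450],None,fx=5,fy=5,interpolation=cv2.INTER_CUBIC),alpha=1.5))"
```

```text
f2 23.7 [460.5 364.5  85. ] [ 0.65  0.56  1.79  0.    0.8  -0.78]
11.715714786283842
```

View pics/f2c.png

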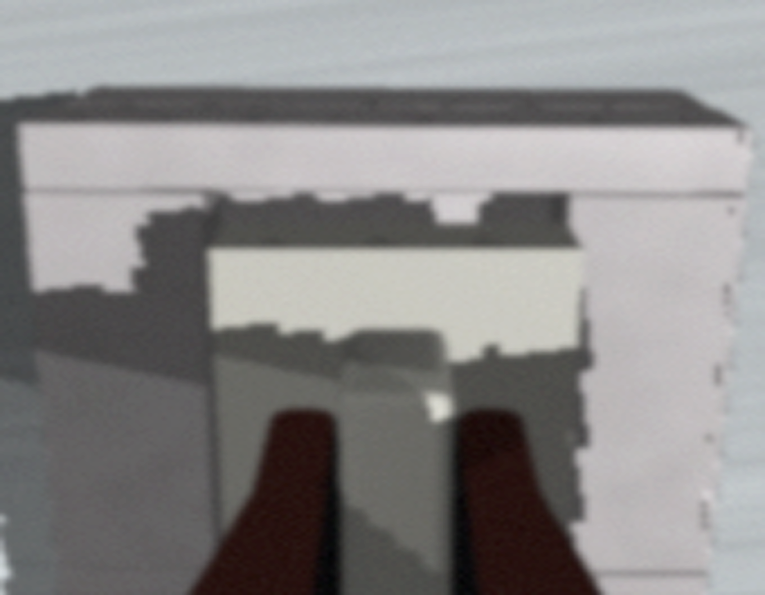

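View pics/f2s.png

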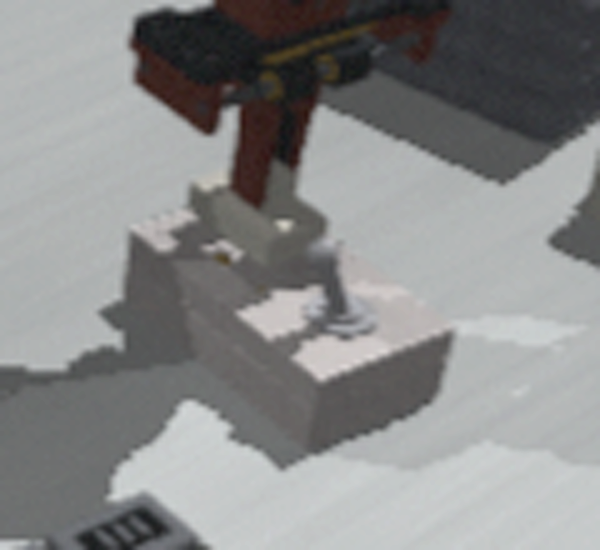

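Run:
```python
from h import *
im,K,V=load('f2','wrist'); f=lambda p:(190+p[0]/4.5,130+p[1]/3.5)
a=np.radians(-8.1);ex=np.array([np.cos(a),np.sin(a)]);ey=np.array([-ex[1],ex[0]]);C=np.array([494.5,355.5])
def P(n,p,z):
    q=plane(f(p),z,K,V)[:2];d=q-C;print(n,q.round(1),'box',(d@ex).round(1),(d@ey).round(1))
P('box L',(18,124),50);P('box R',(750,126),50);P('rec L',(213,192),50);P('rec R',(568,192),50)
P('plug L',(209,247),80.8);P('plug R',(582,247),80.8)
o=ctrl.get_obs();d=o['ee_pos'][:2]-C;print('tcp',d@ex,d@ey)
```

```text
box L [404.7 320.8] box -84.0 -47.0
box R [418.9 419.1] box -83.8 52.3
rec L [420.3 344.9] box -71.9 -21.0
rec R [427.1 393.4] box -72.0 28.0
plug L [422.3 347.8] box -70.4 -17.8
plug R [428.5 391.6] box -70.5 26.4
tcp -35.01974561359234 4.158748249415963
```

>>> move_arm(
  rows=[
    [1.2, -1.5, 0, 0, 1],
    [1.2, -1.5, -6, 0, 1],
    [1.2, -1.5, -10, 0, 1],
    [1.2, -1.5, -13, 0, 1],
    [1.2, -1.5, -16, 0, 1],
    [1.2, -1.5, -16, 0, 1],
  ],
)

```text
t: 24.5
ee_pos: [461.4, 362.9, 68.6]
orientation: [0.107, 1.575, -0.113]
ft_force: [0.0, 0.3, -1.2]
width: 12.0
```

No resistance at 7 mm deep, so I continue to the floor.

>>> move_arm(
  rows=[
    [0, 0, -4, 0, 1],
    [0, 0, -8, 0, 1],
    [0, 0, -11, 0, 1],
    [0, 0, -13, 0, 1],
    [0, 0, -14.5, 0, 1],
    [0, 0, -16, 0, 1],
    [0, 0, -17, 0, 1],
    [0, 0, -17, 0, 1],
  ],
)

```text
t: 25.5
ee_pos: [461.5, 362.8, 54.1]
orientation: [0.107, 1.575, -0.113]
ft_force: [-6.4, -6.4, 23.7]
width: 12.1
```

>>> move_arm(
  rows=[
    [0, 0, 1, 0, 0.2],
    [0, 0, 1, 0, 0],
    [0, 0, 1, 0, 0],
    [0, 0, 40, 0, 0],
    [-20, 0, 90, 0, 0],
    [-60, 10, 130, 0, 0],
    [-100, 15, 150, 0, 0],
    [-100, 15, 150, 0, 0],
  ],
)

```text
t: 26.5
ee_pos: [360.1, 378.5, 205.5]
orientation: [0.106, 1.573, -0.11]
ft_force: [0.4, -0.2, 0.4]
width: 44.2
```

```bash
python3 -c "
from h import *
snap('g1','wrist','top','scene')
a=cv2.imread('pics/g1_scene.png')[140:300,290:450];b=cv2.imread('pics/g1_top.png')[110:250,100:270]
cv2.imwrite('pics/g1s.png',cv2.convertScaleAbs(np.hstack([cv2.resize(a,(400,400),interpolation=cv2.INTER_CUBIC),cv2.resize(b,(400,400),interpolation=cv2.INTER_CUBIC)]),alpha=1.5))"
```

```text
g1 26.6 [361.6 378.  204. ] [ 0.78  0.3   1.87  0.    0.98 -0.65]
```

View pics/g1_v.png

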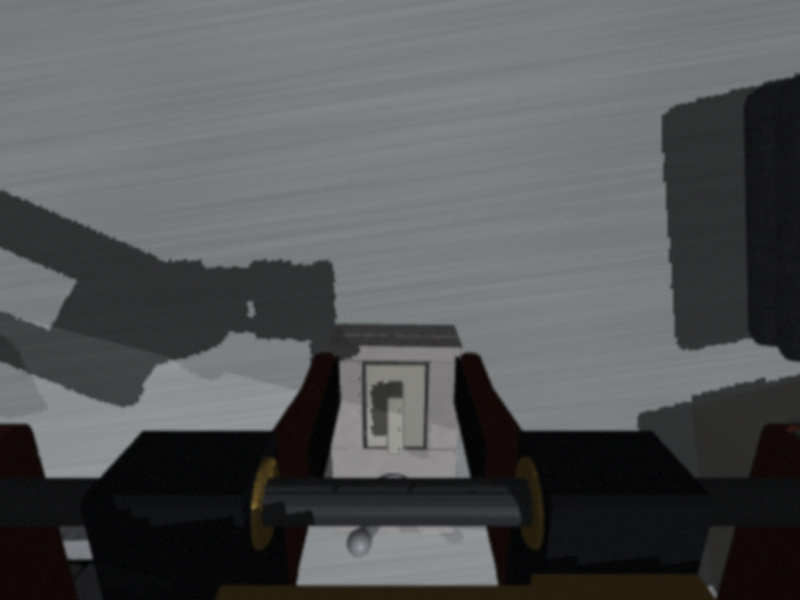

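View pics/g1s.png

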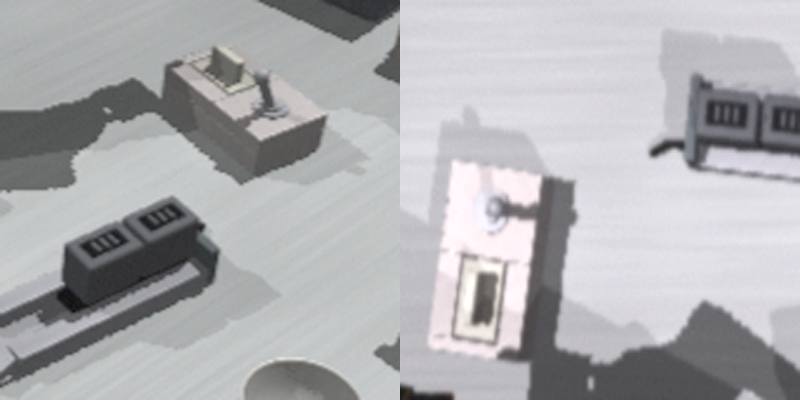

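The module is flush with an even gap, the switch is still off and the packs are together at the wall. I'll do a quick numeric check of the packs before switching on.

Run:
```python
from h import *
im=cv2.imread('pics/g1_top.png');cv2.imwrite('pics/g1t.png',cv2.convertScaleAbs(cv2.resize(im[125:190,210:370],None,fx=5,fy=5,interpolation=cv2.INTER_CUBIC),alpha=1.6))
_,K,V=load('d2','wrist'); f=lambda p:(p[0]*.7,p[1]*.7)
O=np.array([604.7,-31.3]);u=np.array([.1063,.9943])
for n,p,z in [('A back L',(314,85),80),('A back R',(475,85),80),('A front L',(327,322),80),('A front R',(467,322),80),('B',(328,335),80),('wall',(272,47),48),('wall',(524,47),48)]:
    d=plane(f(p),z,K,V)[:2]-O;print(n,(d@u).round(1),(d@[-u[1],u[0]]).round(1))
```

```text
A back L 153.9 20.6
A back R 153.9 -20.1
A front L 90.3 20.0
A front R 90.4 -21.0
B 86.2 19.8
wall 168.9 38.4
wall 168.9 -39.3
```

View pics/g1t.png

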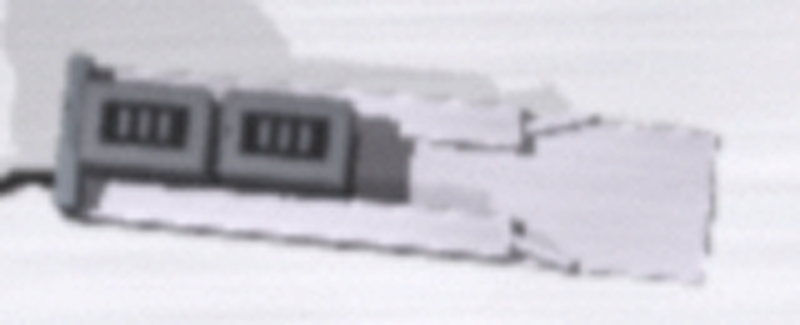

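Pack A's centre is at rail x ≈ 120 once the 2 mm wall offset is taken out, and B touches it. Next I switch on.

>>> move_arm(
  rows=[
    [20, -50, 0, 0, 1],
    [60, -85, 0, 0, 1],
    [110, -95, 0, 0, 1],
    [150, -95, 0, 0, 1],
    [172, -95, -20, 0, 1],
    [172, -95, -70, 0, 1],
    [172, -95, -105, 0, 1],
    [172, -95, -116, 0, 1],
    [172, -95, -116, 0, 1],
  ],
)

```text
t: 27.78
ee_pos: [534.0, 282.2, 86.6]
orientation: [0.106, 1.576, -0.115]
ft_force: [-0.3, -0.9, 0.2]
width: 0.3
```

```bash
python3 -c "
from h import *
snap('s1','scene','top')
a=cv2.imread('pics/s1_scene.png')[140:240,330:450];b=cv2.imread('pics/s1_top.png')[130:250,90:210]
cv2.imwrite('pics/s1s.png',cv2.convertScaleAbs(np.hstack([cv2.resize(a,(400,400),interpolation=cv2.INTER_CUBIC),cv2.resize(b,(400,400),interpolation=cv2.INTER_CUBIC)]),alpha=1.5))"
```

```text
s1 27.825 [534.7 282.7  87.8] [ 0.47  0.57  1.75 -0.    0.83 -0.96]
```

View pics/s1s.png

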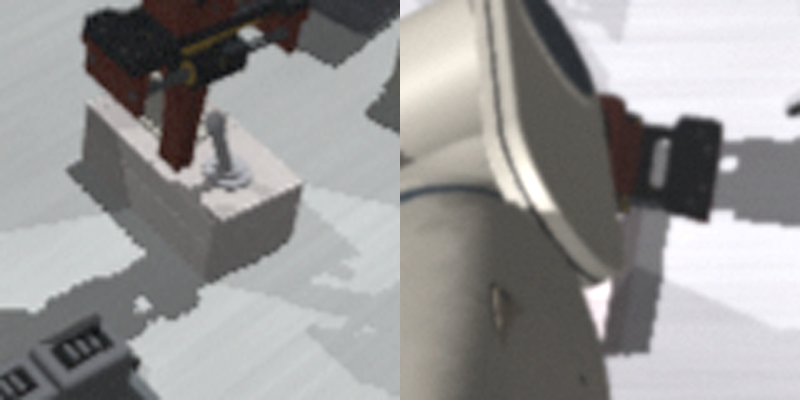

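>>> move_arm(
  rows=[
    [1, 12, 0, 0, 1],
    [3, 24, 0, 0, 1],
    [5, 36, 0, 0, 1],
    [6, 48, 0, 0, 1],
    [7, 58, 0, 0, 1],
    [8, 64, 0, 0, 1],
    [8, 64, 0, 0, 1],
    [5, 20, 0, 0, 1],
    [4, 0, 40, 0, 1],
    [4, -20, 100, 0, 1],
    [4, -80, 130, 0, 1],
    [4, -140, 140, 0, 1],
  ],
)

```text
t: 29.38
ee_pos: [539.7, 145.0, 230.3]
orientation: [0.107, 1.57, -0.111]
ft_force: [0.7, -0.4, 0.3]
width: 0.6
```

```bash
python3 -c "
from h import *
snap('s2','scene','top')
print(ctrl.get_obs()['ft_force'])
a=cv2.imread('pics/s2_scene.png');b=cv2.imread('pics/s2_top.png')[110:290,90:450]
cv2.imwrite('pics/s2s.png',cv2.convertScaleAbs(cv2.resize(a[140:300,270:450],(675,600),interpolation=cv2.INTER_CUBIC),alpha=1.5))
cv2.imwrite('pics/s2t.png',cv2.convertScaleAbs(cv2.resize(b,(800,400),interpolation=cv2.INTER_CUBIC),alpha=1.5))"
```

```text
s2 29.425 [539.2 138.7 230.7] [ 0.23  0.32  1.77 -0.01  1.06 -1.19]
[0.30402984 1.21820481 0.4623607 ]
```

View pics/s2s.png

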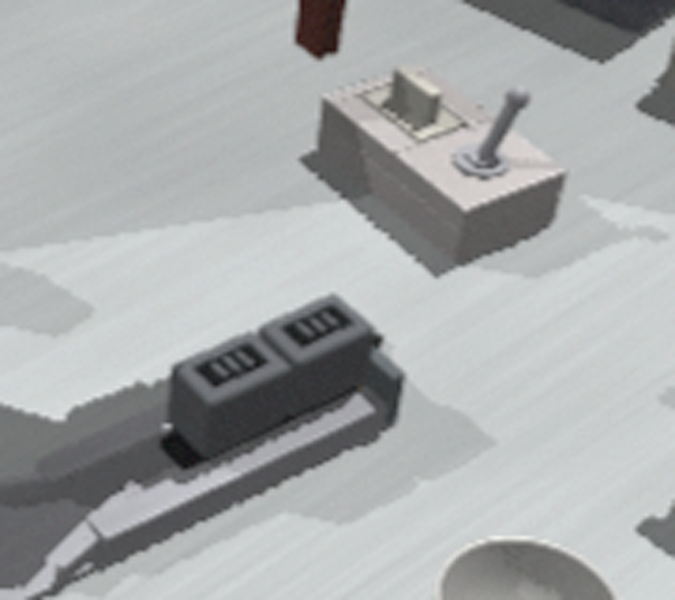

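View pics/s2t.png

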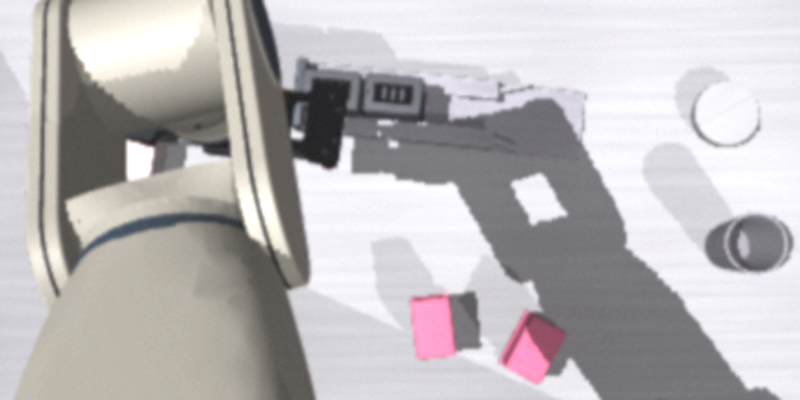

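The switch leans to ON, the module is still flush, the packs are home, and the tumbler and tin haven't moved. I'll let the arm settle and hand in.

>>> move_arm(
  rows=[
    [0, 0, 10, 0, 1],
    [0, 0, 10, 0, 1],
    [0, 0, 10, 0, 1],
  ],
)

```text
t: 29.85
ee_pos: [539.1, 142.4, 239.5]
orientation: [0.11, 1.571, -0.116]
ft_force: [-0.4, 0.6, 0.3]
width: 0.5
```

```bash
python3 -c "
from h import *
o=ctrl.get_obs();print(o['t'],o['ft_force'],abs(o['qvel']).max())
print(ctrl.close_job())"
```

```text
29.85 [-0.44190375  0.56092268  0.32075514] 0.004888699126024171
the job is handed in; nothing more can be done
None
```

The job is handed in after about 30 s of robot time. I flipped the switch off, slid both grey packs (only two were on the shelf) into the rail, pressed the module into its recess, and flipped the switch back on.

**Last checks:**
- **Packs:** pushed home with about 12 N of contact each; the first is at rail x ≈ 120 mm and the second touches it. Both sit straight in the channel.
- **Module:** it stood on the recess floor (TCP 54.1 mm against 54.2 mm predicted) after a 24 N press, with an even gap all round.
- **Switch:** in the last scene picture it leans to the ON side.
- **Tumbler and tin:** they look unmoved; I compared pictures by eye and did not measure it.
- **Arm:** stands clear at the end, with almost no force on the wrist.

**What disagreed:**
- The module was knocked about 36 mm during the run; I measured it again before grasping.
- Heights found from the top camera together with the wrist camera were scattered: 38–66 mm for a pack top that should be 74 mm, and 42 mm for the module's plug top (22 mm). I relied on top-face sizes from the wrist view, which fit the given heights.
- Two wrist views of the recess differed by about 2–3 mm sideways. I settled it by a close look just above the recess.

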